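# Hang a test panel on the drying rail

### The arm

A 7-joint arm with a two-finger parallel gripper is mounted at the origin on the work surface. World frame = base frame: x ahead of the robot, y to its left, z up, the work surface at z = 0. Lengths are in m, angles in degrees, forces in N, time in s.
With the tool pointing down it reaches from about 0.35 to 0.9 m from the base axis. Payload 8.1 kg.
Tool frame: the origin (TCP) lies midway between the tips of the shut fingers; the grasp point (between the pads) lies 19 mm behind it (arm.pinch_z is the distance from the TCP to the grasp point, in m); z points along the fingers, x is the direction in which the jaws open and shut, and the axes are right-handed (so a half turn about z gives the same grasp; the last joint's range is limited). The gripper opens to 85 mm and grips with 20 to 120 N. Pads are 22 mm wide; open, the fingers measure 114 mm over their backs; the gripper's body (76 mm by 85 mm) begins 54 mm behind the grasp point. The pads swing forward as they close: fully open they stand 13 mm farther back than shut.
Start: joints at [-76.238, 24.895, 1.432, 90.138, -0.665, 64.973, -4.303], TCP at [0.21, 0.589, 0.231] pointing down, gripper open.
Joint ranges: [-149.89, 149.89], [-25.12, 119.58], [-72.63, 75.52], [4.76, 147.25], [-75.54, 255.54], [6.69, 114.76], [-157.13, 157.13]. Speed limits (degrees/s): [127.2, 127.2, 172.46, 172.46, 180, 180, 180].

### API

Orientations are given as a 3x3 rotation matrix whose columns are the frame's x, y, z axes.
In Python, from workcell import monitor, eyes, ticket, arm gives the robot as it stands. The module is installed in compiled form; this text tells all that it offers.
- The arm moves only by the tool send_rows, never from a script. Its argument "targets" is a list of rows, each a list of 5 numbers: the finger opening in cm, from 0 to 8.54, then the shift along the tool's x, y, z in cm, then the turn about the tool's z in rad. A call has 1 to 5 rows; each row is the pose to reach, as a shift and turn from the pose commanded when the call began, along the tool's axes at that moment; what a row does not reach only later rows make up. A row lasts 1/8 s, in which the tool goes at most 62.5 mm and 10.7 degrees, less where a joint would pass 70% of its speed; a pose out of reach is approached as far as the arm can. A call with a gripper value outside its range is refused whole. The fingers move at their own pace and stop on an object; "grip_force" is the grip in N (left out, the last holds). Time passes only in rows, so rows that repeat a pose let the fingers close. It gives the time, the measured TCP pose, the force and the opening at its end, in the units of the state.
- monitor.get_obs(): the state, without advancing time (a new reading comes with each control period).
- eyes.camera(name): name is "scene" or "top" or "wrist"; returns a dict with "img" (384x512x3 uint8, red, green, blue), "range_z" (384x512 float32, m along the optical axis (not along the pixel's ray), 0 where there is no reading), "camera_matrix" (3x3 intrinsics, pixels), "position" and "rotation" of the camera in the world. Camera axes: x right, y down, z forward; pixel columns grow to the right and rows downward; lengths in m; the calibration is good to about 2 mm. A picture is of the moment at which its call begins.
- ticket.close_job(): hands the job in, once; it reports no verdict.
Trained networks look in the newest picture that a camera, given by its name, has taken for a name from the list of things; names that differ only in an ending like _2 or _b are one class to them, and where a whole thing is asked for, a point or a joint stands for the part that bears it (a point fixed in the world has none). Each returns a list of dicts, best first, with "p" (0 to 1); they miss things now and then, are a little off and sometimes report something else, mostly with a low value. They report only what shows in the picture. A call takes as long as a camera call. They do not tell look-alikes from the thing itself.
- eyes.regions_of(query, camera): "mask" (384x512 bool, what is visible of it) and "location" ([column, row] in pixels, amid what is visible of it).
The state is a dict: "t": time; "joint_pos": joint angles; "joint_vel": joint speeds; "joint_efforts": joint torques, N m; "ee_pos": TCP position; "tcp_rot": TCP orientation; "wrist_force": force on the tool from outside, world axes, zero at the start; "wrist_torque": the same for the moment, N m; "width": finger opening in m.
Only numpy, scipy, OpenCV 4.12 (cv2) and the standard library are available. Lean on these libraries where they do the work, as an engineer would, in place of code of your own. Each camera call takes 0.05 s, during which the arm holds its last target.

### The job

A small wooden test panel on a hooked steel hanger leans in the sloping rack. Stand it upright in the slotted block and let go of it, then pick it up again, lift its hook over the raised lip of the drying rail, lower it behind the lip and slide it along the rail until the hook drops home into the notch of the bar; leave it hanging there at rest, and leave the other things on the table where they are.

Things in the scene. Friction and masses are not known exactly. Their poses are not given: they have to be found in the camera images.
- panel_mid (a point): Centre of the hanger's wooden panel: 54 wide (y), 12 thick (x), 125 tall (z) mm; its lower edge 62.5 mm below. Hanger axes: z up the stem, hook on the -x side. One rigid piece, about 0.24 kg. At the start it leans in the rack 0.70 rad from upright about its y, top away from the robot, hook uppermost, both side edges of the panel free.
- stem_grip (a point): On the hanger: the steel stem, 18 mm wide (y), 10 mm thick (x), 144.5 mm above panel_mid along z; it ends 17 mm above this point. An arm 14 mm wide reaches from the stem to -x, its top 24 mm and underside 32 mm below this point, and ends in the hook's tongue. At the start the stem's top lies between two cheeks of the rack that leave no room for fingers.
- hook_tip (a point): On the hanger: centre of the lower end of the hook's tongue, at (-20, 0, +78.5) mm from panel_mid. The tongue is 6 mm thick (x), 14 mm wide (y) and runs 34 mm up from here to the underside of the arm; a 12 mm free gap between tongue and stem takes the lip.
- rack: Fixed wooden rack: 26 mm wide sloping spine, ledge, base 170 x 70 x 10 mm; origin on the table, 32 mm below the leaning panel's lower edge. The spine rises towards the rack's +x, away from the robot, 0.70 rad from upright. Highest point about 210 mm.
- stand: Fixed wooden block with a slot along its y; origin on the table under the slot's middle. Slot 16 mm wide (x), open at the top and both ends, floor 8 mm and wall tops 34 mm above the table; rims rounded; the panel fits either way round. The walls are 16 mm thick (x) and only 40 mm long (y), shorter than the panel is wide; the foot is 110 mm long (x) and 8 mm high.
- rail: Fixed aluminium rail on two posts at the left, lip towards the middle of the table, 210 mm long along its y, end stops at y -99 and +99 mm; origin on the table under the channel's middle. Channel x -6 to +6 mm. Raised lip on the +x side: x +6 to +12 mm, top 206 mm up; back wall x -12 to -6 mm, top 199 mm up. The hanger hangs on the +x side, its axes parallel to the rail's, tongue in the channel.
- rail_bed (a point): In the channel at the rail's middle (origin y = 0), 190 mm up: height of the bed of the rigid steel bar that lies in the channel. The bar has one notch right across, 22 mm long (y) and 12 mm deep (floor 178 mm up), its middle anywhere from y -35 to +35 mm. The notch is not measured: look from above, or slide the tongue lightly along the bed until it drops in.
- amber_bottle: bystander: brown glass bottle, 48 mm across, 100 mm tall; origin at its foot; leave it
- tub: bystander: white lidded tub, 66 mm across, 65 mm tall; origin at its foot; leave it
- weight: bystander: dark steel pressing weight 90 x 50 x 35 mm; origin at its underside; leave it
- dish: bystander: white dish, 90 mm across, 30 mm tall; origin at its foot; leave it
- palette_knife: bystander: palette knife 180 mm long lying flat along its x; leave it
- timer: bystander: white kitchen timer 70 x 80 x 63 mm; origin at its underside; leave it
Not all that is in view belongs to the job. What is shaped like the part that bears panel_mid but orange is not meant.

How it is judged:
By the outcome, as a careful person would: the job done as asked, in the order asked, and still so for the second after the job is handed in, with the robot touching nothing.
It also fails if it takes over 72 s, if anything falls off the work surface, if the arm or the gripper's body presses on something with over 40 N, if the wrist force passes 120 N, or if a joint passes its speed limit or range.

## Working session

There is one attempt and no reset: what is moved stays moved. The work goes in short steps, Python scripts to look and compute and a tool call to move; the robot and the scene stay as the last step left them, time stands still between calls to the robot, and variables do not carry over. Pictures are saved under pics/ and viewed, and the job is handed in when it is done.

Besides the shell and the picture viewer there is one more tool, called after ">>>" as name(argument=value, ...) on one line, values as JSON. send_rows: Moves the arm, as the interface text tells. Its arguments: {"type":"object","properties":{"targets":{"type":"array"},"grip_force":{"type":"number"}},"required":["targets"]}

```bash
mkdir -p pics
cat > h.py <<'E'
import numpy as np, cv2
from workcell import monitor, eyes, ticket, arm
def shot(n,f):
    c=eyes.camera(n); cv2.imwrite('pics/'+f,c['img'][:,:,::-1]); np.savez('/tmp/'+n+'.npz',**c); return c
def pt(c,u,v,z=None):
    K=c['camera_matrix']; z=c['range_z'][int(v),int(u)] if z is None else z
    return c['position']+c['rotation']@(np.array([(u-K[0,2])/K[0,0],(v-K[1,2])/K[1,1],1])*z)
def cloud(c,m=None):
    K=c['camera_matrix']; z=c['range_z']; v,u=np.mgrid[:384,:512]
    P=np.stack([(u-K[0,2])/K[0,0]*z,(v-K[1,2])/K[1,1]*z,z],-1)@c['rotation'].T+c['position']
    ok=z>0
    if m is not None: ok&=m
    return P[ok],c['img'][ok]
E
python3 - <<'E'
from h import *
o=monitor.get_obs(); print({k:np.round(v,3) for k,v in o.items()}); print(arm.pinch_z)
for n in ['scene','top','wrist']:
    c=shot(n,n+'0.png'); print(n,c['position'],c['rotation'].round(2).tolist())
    if n!='wrist':
      for q in ['panel_mid','rack','stand','rail','amber_bottle','tub','weight','dish','palette_knife','timer','hook_tip','stem_grip']:
        for r in eyes.regions_of(q,n)[:2]:
            P,_=cloud(c,r['mask'])
            if len(P): print(q,round(r['p'],2),np.round(r['location']),np.median(P,0).round(3),P.min(0).round(3),P.max(0).round(3))
E
```

```text
{'t': np.float64(0.0), 'joint_pos': array([-76.236,  24.935,   1.431,  90.191,  -0.664,  64.972,  -4.302]), 'joint_vel': array([-0.041,  0.039,  0.057, -0.052,  0.   , -0.01 , -0.021]), 'joint_efforts': array([-1.0000e-03, -6.7047e+01,  1.0240e+00, -3.1621e+01,  1.5000e-02,
        1.2000e-02,  0.0000e+00]), 'ee_pos': array([0.21 , 0.588, 0.231]), 'tcp_rot': array([[ 0.336,  0.942, -0.   ],
       [ 0.942, -0.336, -0.002],
       [-0.002,  0.   , -1.   ]]), 'wrist_force': array([ 0.446,  0.45 , -0.904]), 'wrist_torque': array([ 0.037, -0.025, -0.007]), 'width': np.float64(0.085)}
0.0187
scene [ 0.95537699 -0.61127725  0.84841904] [[0.82, 0.4, -0.41], [0.58, -0.59, 0.57], [-0.01, -0.7, -0.71]]
panel_mid 0.98 [226. 261.] [ 0.598 -0.243  0.124] [ 0.521 -0.265  0.011] [ 0.67  -0.136  0.204]
panel_mid 0.98 [133. 232.] [ 0.267 -0.259  0.009] [ 0.125 -0.294 -0.006] [ 0.349 -0.211  0.029]
stand 0.59 [276. 221.] [ 0.582 -0.009  0.006] [ 0.517 -0.026 -0.006] [0.627 0.024 0.034]
rail 0.74 [340. 205.] [0.703 0.117 0.047] [ 0.649  0.101 -0.007] [0.731 0.226 0.067]
amber_bottle 0.68 [302. 274.] [ 
[... 1987 characters left out ...]
003] [0.711 0.308 0.211]
palette_knife 0.94 [272. 173.] [ 0.612 -0.127  0.004] [ 0.494 -0.162 -0.003] [ 0.673 -0.096  0.026]
timer 0.83 [370. 151.] [ 0.676 -0.409  0.051] [ 0.635 -0.471 -0.004] [ 0.721 -0.369  0.067]
hook_tip 0.73 [317. 291.] [ 0.265 -0.252  0.013] [ 0.134 -0.283 -0.002] [ 0.344 -0.211  0.034]
hook_tip 0.72 [314. 179.] [ 0.58  -0.233  0.108] [ 0.522 -0.262  0.035] [ 0.667 -0.208  0.208]
stem_grip 0.66 [315. 180.] [ 0.58  -0.234  0.109] [ 0.522 -0.288 -0.002] [ 0.67  -0.208  0.208]
stem_grip 0.61 [316. 290.] [ 0.268 -0.252  0.013] [ 0.128 -0.286 -0.004] [ 0.347 -0.208  0.034]
wrist [0.13452476 0.61553748 0.37413107] [[0.34, 0.89, 0.3], [0.94, -0.32, -0.1], [0.0, 0.31, -0.95]]
```

```bash
python3 -c "
import cv2
for n in ['scene','top']: cv2.imwrite(f'pics/{n}0b.png',cv2.resize(cv2.imread(f'pics/{n}0.png'),(800,600),interpolation=cv2.INTER_CUBIC))"
```

```text
(no output)
```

View pics/scene0b.png

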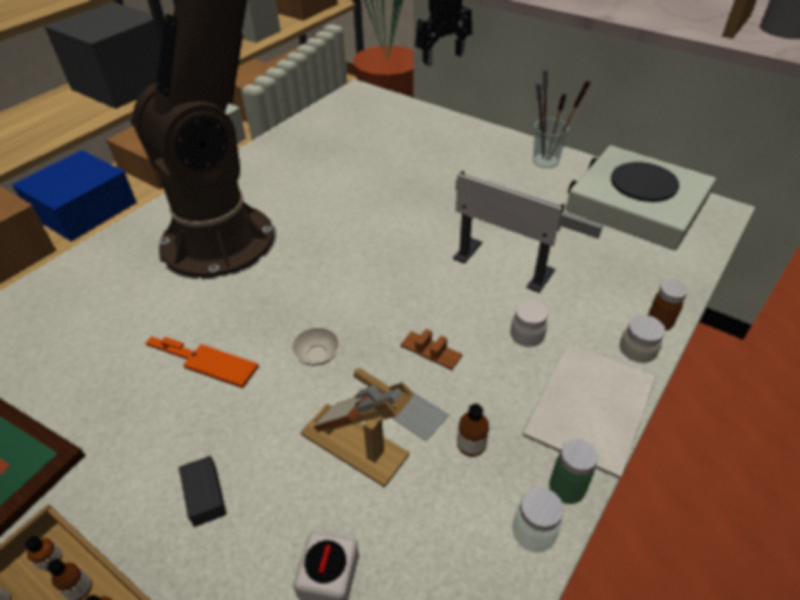

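View pics/top0b.png

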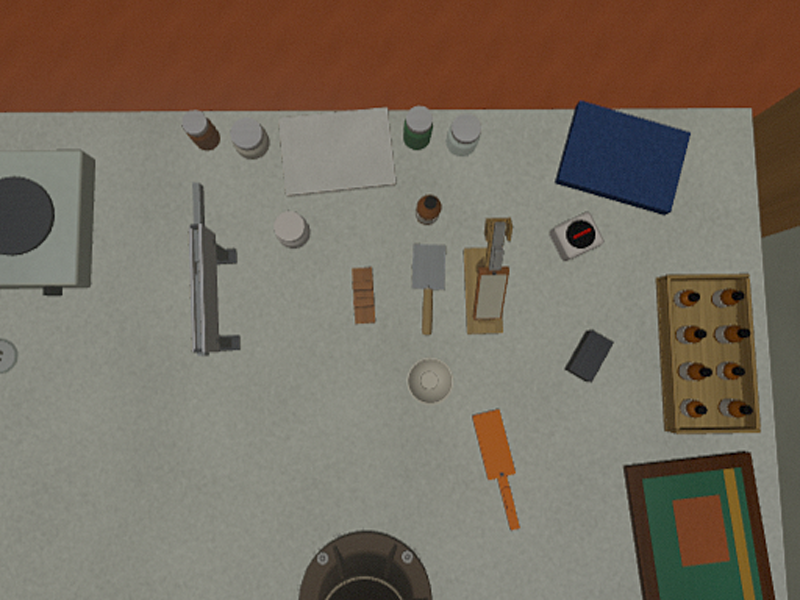

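Scene view: rack with the panel at about (360,410), stand at (432,348), rail at (510,215), orange decoy at (200,360). The top view agrees, and the hanger's hook lies within the rack at (497,245). I'll take precise geometry from the depth.

Run:
```python
import numpy as np,cv2
for n,(a,b,c_,d) in {'scene':(185,225,285,315),'top':(290,130,340,220)}.items():
    c=np.load(f'/tmp/{n}.npz'); im=c['img'][b:d,a:c_,::-1]
    k=600/im.shape[0]; k=min(k,800/im.shape[1])
    cv2.imwrite(f'pics/{n}_z.png',cv2.resize(im,None,fx=k,fy=k,interpolation=cv2.INTER_CUBIC))
c=np.load('/tmp/top.npz')
im=c['img'][120:230,100:250,::-1]; cv2.imwrite('pics/top_r.png',cv2.resize(im,None,fx=5.2,fy=5.2,interpolation=cv2.INTER_CUBIC))
```

```text
(no output)
```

View pics/scene_z.png

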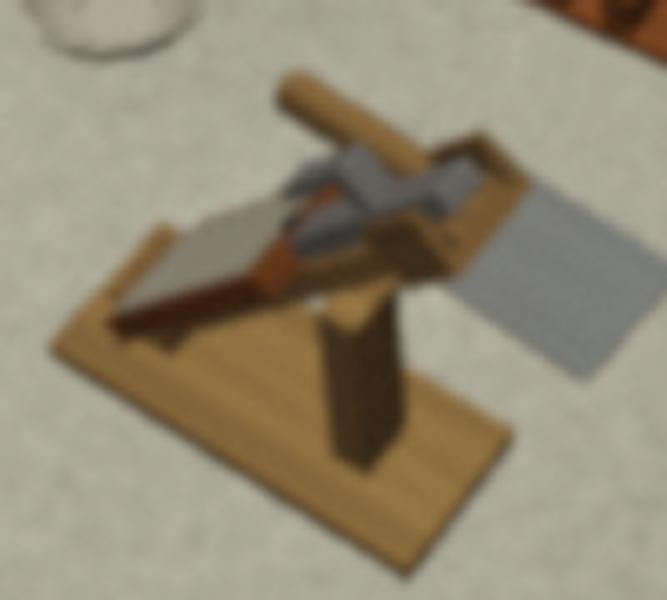

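View pics/top_z.png

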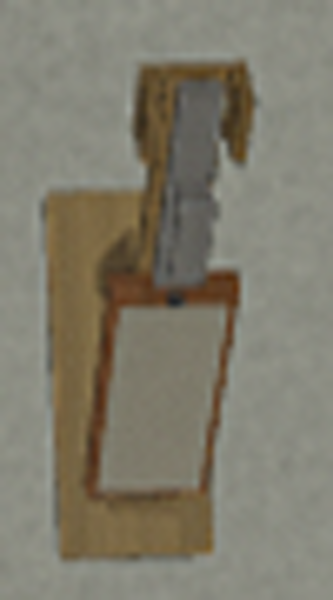

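View pics/top_r.png

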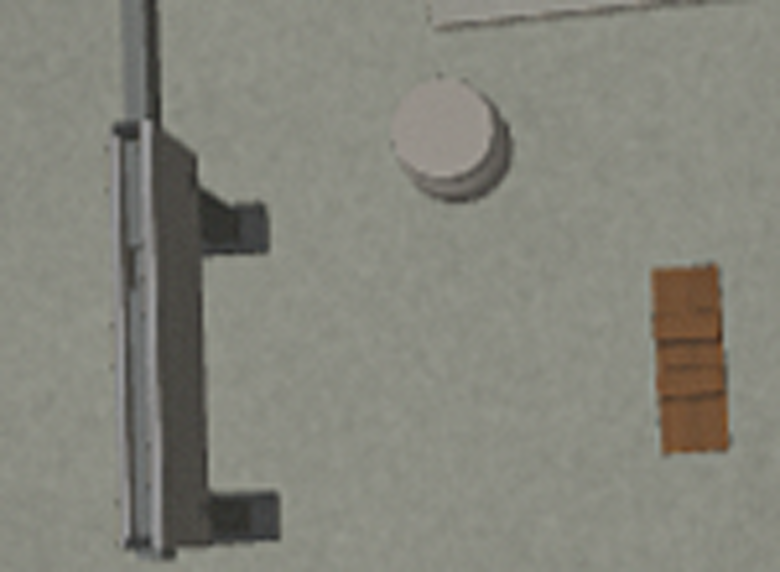

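```bash
cat > fit.py <<'E'
from h import *
from scipy.optimize import least_squares
S=dict(np.load('/tmp/scene.npz'));T=dict(np.load('/tmp/top.npz'))
def box(P,lo,hi): return np.all((P>lo)&(P<hi),1)
Pa=[]
for n,c in (('s',S),('t',T)):
    P,I=cloud(c); k=box(P,[.45,-.33,-.01],[.75,-.15,.25]); P=P[k]; I=I[k]; Pa.append((P,I))
    # base top: z ~10mm
    b=P[(P[:,2]>.006)&(P[:,2]<.016)]
    r=cv2.minAreaRect((b[:,:2]*1000).astype(np.float32)); print(n,'base',r,len(b))
    # panel plane: search for points in mid panel
    q=P[box(P,[.53,-.27,.04],[.62,-.20,.15])]
    A=np.c_[q[:,:2],np.ones(len(q))]; w=np.ones(len(q))
    for _ in range(20):
        s=np.linalg.lstsq(A*w[:,None],q[:,2]*w,rcond=None)[0]; e=q[:,2]-A@s; w=1/(1+(e/.002)**2)
    nrm=np.array([-s[0],-s[1],1]);nrm/=np.linalg.norm(nrm); print('plane',nrm,'tilt',np.arccos(nrm[2])  ,'yaw of -n',np.degrees(np.arctan2(-nrm[1],-nrm[0])), s, len(q),np.abs(e).mean())
E
python3 fit.py
```

```text
s base ((624.4976196289062, -226.03829956054688), (269.4434509277344, 99.66129302978516), 13.497869491577148) 835
plane [-0.70046482 -0.13532278  0.70074016] tilt 0.7943618648115175 yaw of -n 10.934266958145365 [ 0.99960707  0.19311406 -0.43253638] 485 0.011118946366182117
t base ((602.568115234375, -230.45404052734375), (162.6255645751953, 289.1024475097656), 82.32405090332031) 561
plane [-0.76402815  0.0047532   0.6451654 ] tilt 0.8695565887186311 yaw of -n -0.35644623330962066 [ 1.1842361  -0.00736742 -0.58023389] 616 0.0038486362784026177
```

```bash
cat > go.py <<'E'
# usage: go.py x y z yawdeg(world angle of tool x)
import sys
from h import *
o=monitor.get_obs(); R=np.array(o['tcp_rot']); p=np.array(o['ee_pos'])
x,y,z,a=map(float,sys.argv[1:5])
d=R.T@(np.array([x,y,z])-p)*100
yaw=np.degrees(np.arctan2(R[1,0],R[0,0])); t=-np.radians((a-yaw+180)%360-180)
print('t',o['t'],'p',p.round(4),'yaw',round(yaw,2),'w',round(float(o['width']),4),'F',np.round(o['wrist_force'],1),'j',np.round(o['joint_pos'],0))
print('shift cm',d.round(2),'turn rad',round(t,3))
E
python3 go.py .5 -.23 .33 90
```

```text
t 1.35 p [0.2101 0.5886 0.2313] yaw 70.36 w 0.0852 F [-0.2  0.7 -0.3] j [-76.  25.   1.  90.  -1.  65.  -4.]
shift cm [-67.35  54.83  -9.87] turn rad -0.343
```

>>> send_rows(targets=[[8.5,-4,3,-6,-0.17],[8.5,-9,7,-10,-0.34],[8.5,-14,11,-10,-0.34],[8.5,-19,15,-10,-0.34],[8.5,-24,19,-10,-0.34]])

```text
t: 1.98
ee_pos: [0.2997, 0.3239, 0.3314]
tcp_rot: [[0.003, 1.0, 0.001], [1.0, -0.003, 0.001], [0.001, 0.001, -1.0]]
wrist_force: [1.9, -0.3, -0.2]
width: 0.0852
```

```bash
python3 go.py .5 -.23 .33 90
```

```text
t 1.975 p [0.2997 0.3239 0.3314] yaw 89.83 w 0.0852 F [ 1.9 -0.3 -0.2] j [-57.   3.   3. 105.  -0.  72.  36.]
shift cm [-55.33  20.2    0.09] turn rad -0.003
```

>>> send_rows(targets=[[8.5,-6,2,0,0],[8.5,-12,4,0,0],[8.5,-18,6,0,0],[8.5,-24,8,0,0],[8.5,-30,10,0,0]])

```text
t: 2.6
ee_pos: [0.3973, 0.027, 0.3313]
tcp_rot: [[0.003, 1.0, 0.001], [1.0, -0.003, 0.001], [0.001, 0.001, -1.0]]
wrist_force: [1.8, 0.2, 0.0]
width: 0.085
```

>>> send_rows(targets=[[8.5,-6,2.5,0,0],[8.5,-12,5,0,0],[8.5,-18,7.5,0,0],[8.5,-22,9,0,0],[8.5,-23,9.3,0,0]])

```text
t: 3.22
ee_pos: [0.4894, -0.2047, 0.3308]
tcp_rot: [[0.007, 1.0, -0.0], [1.0, -0.007, -0.002], [-0.002, -0.0, -1.0]]
wrist_force: [-0.0, -0.4, -0.2]
width: 0.0852
```

>>> send_rows(targets=[[8.5,0,0,0,0],[8.5,0,0,0,0]])

```text
t: 3.48
ee_pos: [0.4893, -0.1997, 0.3308]
tcp_rot: [[0.001, 1.0, 0.0], [1.0, -0.001, 0.001], [0.001, 0.0, -1.0]]
wrist_force: [-0.3, 0.1, 0.5]
width: 0.0853
```

```bash
python3 - <<'E'
from h import *
c=shot('wrist','w1.png'); cv2.imwrite('pics/w1b.png',cv2.resize(c['img'][:,:,::-1],(800,600),interpolation=cv2.INTER_CUBIC))
E
python3 go.py .5 -.23 .33 90
```

```text
t 3.525 p [ 0.4893 -0.1996  0.3309] yaw 89.96 w 0.0851 F [-0.   0.2  0.5] j [-17.  13.  42.  97.  -9.  74. 117.]
shift cm [-3.04  1.07  0.09] turn rad -0.001
```

View pics/w1b.png

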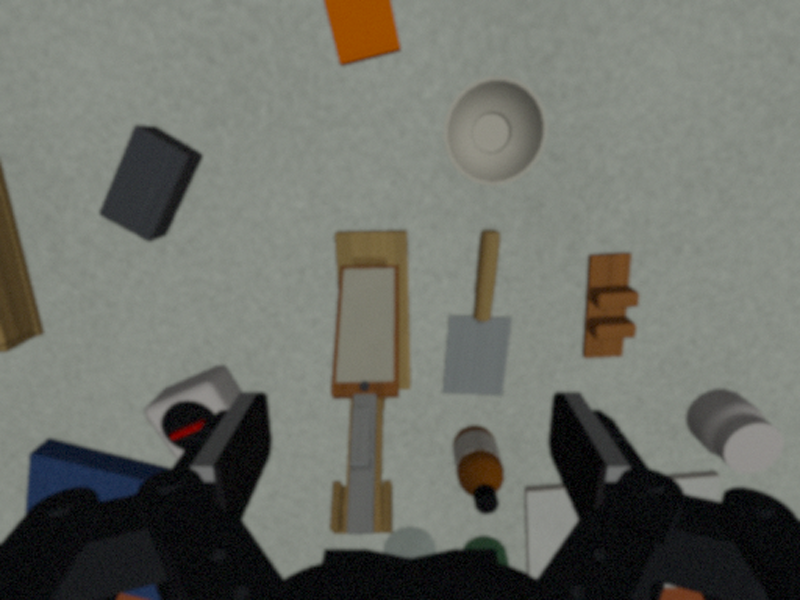

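Wrist view: panel top edge at (365,390), its lower edge at (370,268), stem from (363,390) to (360,530), cheeks at (337,505) and (385,505). The clear stem stretch between panel and cheeks runs about rows 395–480. Next I'll measure in rack coordinates.

Run:
```python
from h import *
W=dict(np.load('/tmp/wrist.npz'))
im=W['img'][140:350,190:280,::-1]; cv2.imwrite('pics/w1z.png',cv2.resize(im,None,fx=2.8,fy=2.8,interpolation=cv2.INTER_CUBIC))
f=lambda u,v:pt(W,u*.64,v*.64)
for n,(u,v) in dict(pBL=(343,270),pBR=(396,270),pTL=(337,386),pTR=(394,386),stem0=(363,400),stem1=(361,520),cheekL0=(337,487),cheekL1=(337,526),cheekR0=(387,487),cheekR1=(386,526),tong=(363,450),tong2=(361,465),baseL=(338,240),baseR=(403,240),baseR2=(405,380)).items(): print(n,f(u,v).round(4))
P,I=cloud(W)
q=P[np.all((P>[.535,-.25,.05])&(P<[.61,-.215,.15]),1)]
A=np.c_[q[:,:2],np.ones(len(q))]; w=np.ones(len(q))
for _ in range(30):
    s=np.linalg.lstsq(A*w[:,None],q[:,2]*w,rcond=None)[0]; e=q[:,2]-A@s; w=1/(1+(e/.002)**2)
n=np.array([-s[0],-s[1],1]);n/=np.linalg.norm(n); print('n',n,np.arccos(n[2]),'yaw',np.degrees(np.arctan2(-n[1],-n[0])),len(q),np.abs(e).mean(),s)
# row profile down the centre line
for v in range(165,345,4):
    u=int(np.interp(v,[170,250,340],[236,235,231]))
    print(v,*[ (pt(W,u+d,v).round(3).tolist()) for d in (-17,-9,0,9,17)])
```

```text
pBL [ 0.5232 -0.2596  0.0399]
pBR [ 0.5229 -0.211   0.0417]
pTL [ 0.595  -0.2565  0.1272]
pTR [ 0.5947 -0.2113  0.128 ]
stem0 [ 0.6024 -0.2353  0.1364]
stem1 [ 0.6584 -0.2328  0.2014]
cheekL0 [ 0.6444 -0.2509  0.1849]
cheekL1 [ 0.6611 -0.2491  0.2039]
cheekR0 [ 0.6443 -0.2153  0.1851]
cheekR1 [ 0.66   -0.2154  0.2052]
tong [ 0.6169 -0.2319  0.1803]
tong2 [ 0.6255 -0.2331  0.1854]
baseL [ 0.5012 -0.267   0.0112]
baseR [ 0.5017 -0.2049  0.0092]
baseR2 [ 0.6513 -0.2036  0.0097]
n [-0.76055859 -0.01440638  0.64910946] 0.8643831696940121 yaw 1.0851579764928192 1989 0.001352711112383096 [ 1.17169543  0.02219407 -0.56371129]
165 [0.519, -0.264, 0.009] [0.513, -0.249, 0.035] [0.512, -0.236, 0.037] [0.513, -0.223, 0.037] [0.519, -0.212, 0.011]
169 [0.525, -0.264, 0.01] [0.519, -0.249, 0.036] [0.519, -0.236, 0.036] [0.518, -0.223, 0.037] [0.519, -0.212, 0.036]
173 [0.523, -0.262, 0.042] [0.523, -0.25, 0.042] [0.523, -0.237, 0.042] [0.523, -0.224, 0.042] [0.523, -0.213, 0.043]
177 [0.527, -0.261, 0.048] [0.527, -0.25, 0.049] [0.527, -0.237, 0.047] [0.527, -0.224, 0.049] [0.527, -0.213, 0.05]
18
[... 4112 characters left out ...]
 [0.65, -0.252, 0.194] [0.658, -0.245, 0.183] [0.651, -0.233, 0.192] [0.658, -0.224, 0.184] [0.649, -0.215, 0.194]
325 [0.652, -0.251, 0.197] [0.659, -0.244, 0.188] [0.654, -0.233, 0.195] [0.66, -0.224, 0.187] [0.652, -0.215, 0.197]
329 [0.655, -0.251, 0.2] [0.663, -0.244, 0.191] [0.657, -0.233, 0.198] [0.664, -0.224, 0.19] [0.655, -0.215, 0.2]
333 [0.657, -0.251, 0.203] [0.666, -0.244, 0.193] [0.658, -0.233, 0.202] [0.666, -0.224, 0.193] [0.656, -0.214, 0.204]
337 [0.661, -0.251, 0.205] [0.661, -0.242, 0.205] [0.661, -0.233, 0.205] [0.669, -0.224, 0.196] [0.662, -0.214, 0.204]
341 [0.863, -0.29, -0.001] [0.862, -0.275, 0.0] [0.862, -0.258, -0.001] [0.862, -0.241, 0.0] [0.862, -0.226, 0.001]
```

View pics/w1z.png

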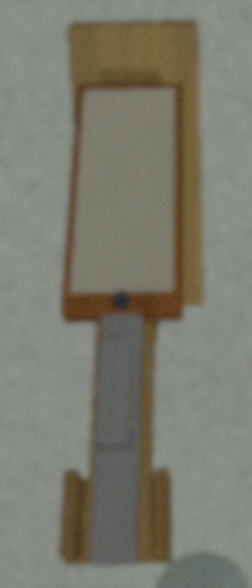

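Run:
```python
from h import *
W=dict(np.load('/tmp/wrist.npz'));im=W['img'].astype(int)
print(im[300,215:255].tolist()[::2])
sat=im.max(2)-im.min(2)
for v in list(range(255,340,5))+list(range(175,250,8)):
    # wood/gray edges: print columns where sat crosses
    r=sat[v,205:262]; d=W['range_z'][v,205:262]
    y=[pt(W,u,v)[1] for u in range(205,262)]
    if v>=255:
        # stem: central low-saturation run around col 232
        c=231-205; a=c
        while r[a]<28: a-=1
        b=c
        while r[b]<28: b+=1
        z=W['range_z'][v,231]
        print(v,'stem',a+205,b+205,[pt(W,u,v,z).round(4).tolist() for u in (a+205.5,b+204.5)], 'mid y',((pt(W,a+205.5,v,z)+pt(W,b+204.5,v,z))/2).round(4))
    else:
        z=W['range_z'][v,235]; k=np.abs(d-z)<.012; u=np.where(k)[0]+205
        print(v,'panel',u.min(),u.max(),((pt(W,u.min()-.5,v,z)+pt(W,u.max()+.5,v,z))/2).round(4),(pt(W,u.min()-.5,v,z)-pt(W,u.max()+.5,v,z))[1].round(4))
```

```text
[[137, 142, 133], [136, 141, 133], [133, 139, 131], [124, 124, 112], [100, 90, 73], [84, 84, 80], [85, 85, 84], [90, 90, 88], [87, 89, 87], [88, 87, 85], [87, 87, 85], [91, 91, 89], [94, 89, 77], [100, 81, 51], [102, 89, 63], [121, 125, 115], [140, 144, 136], [136, 143, 134], [136, 140, 134], [136, 141, 134]]
255 stem 225 241 [[0.6023, -0.2439, 0.1341], [0.6023, -0.2255, 0.1341]] mid y [ 0.6023 -0.2347  0.1341]
260 stem 187 241 [[0.5964, -0.2851, 0.1556], [0.5965, -0.224, 0.1557]] mid y [ 0.5964 -0.2546  0.1556]
265 stem 187 241 [[0.5996, -0.2841, 0.1611], [0.5997, -0.2237, 0.1613]] mid y [ 0.5996 -0.2539  0.1612]
270 stem 187 241 [[0.6035, -0.2834, 0.1653], [0.6036, -0.2236, 0.1655]] mid y [ 0.6035 -0.2535  0.1654]
275 stem 187 241 [[0.6071, -0.2827, 0.1697], [0.6072, -0.2234, 0.1699]] mid y [ 0.6072 -0.2531  0.1698]
280 stem 186 240 [[0.6107, -0.2831, 0.1741], [0.6108, -0.2243, 0.1742]] mid y [ 0.6107 -0.2537  0.1741]
285 stem 186 241 [[0.6141, -0.2824, 0.1785], [0.6142, -0.223, 0.1787]] mid y [ 0.6141 -0.2527  0.1786]
290 stem 186 240 [[0.6183, -0.282, 0.1817], [0.6184, -0.224, 0.
[... 785 characters left out ...]
, -0.2432, 0.1995], [0.6564, -0.2248, 0.1995]] mid y [ 0.6564 -0.234   0.1995]
335 stem 221 239 [[0.6591, -0.2428, 0.2037], [0.6592, -0.2246, 0.2037]] mid y [ 0.6591 -0.2337  0.2037]
175 panel 218 255 [ 0.5253 -0.235   0.0444] -0.0539
183 panel 217 255 [ 0.5336 -0.2351  0.0563] -0.0542
191 panel 217 255 [ 0.5421 -0.2345  0.0663] -0.0534
199 panel 216 255 [ 0.5505 -0.2347  0.0753] -0.054
207 panel 215 255 [ 0.5588 -0.235   0.0837] -0.0546
215 panel 215 255 [ 0.5657 -0.2343  0.0948] -0.0536
223 panel 214 255 [ 0.5734 -0.2345  0.1032] -0.0541
231 panel 213 255 [ 0.5806 -0.2347  0.1117] -0.0546
239 panel 213 255 [ 0.5879 -0.2342  0.1196] -0.0539
247 panel 212 255 [ 0.5934 -0.2341  0.1303] -0.054
```

```bash
python3 go.py .627 -.2341 .22 90.6
```

```text
t 3.525 p [ 0.4893 -0.1996  0.3309] yaw 89.96 w 0.0851 F [-0.   0.2  0.5] j [-17.  13.  42.  97.  -9.  74. 117.]
shift cm [-3.46 13.77 11.09] turn rad -0.011
```

>>> send_rows(targets=[[4,-1,5,3,-0.01],[4,-2,10,6,-0.01],[4,-3.4,13.8,9,-0.01],[4,-3.45,13.8,11,-0.01],[4,-3.45,13.8,11,-0.01]])

```text
t: 4.15
ee_pos: [0.6266, -0.2343, 0.2192]
tcp_rot: [[-0.009, 1.0, -0.003], [1.0, 0.009, 0.002], [0.002, -0.003, -1.0]]
wrist_force: [0.1, 1.2, 0.5]
width: 0.0399
```

>>> send_rows(targets=[[4,0,0,0,0],[4,0,0,0,0]])

```text
t: 4.4
ee_pos: [0.6276, -0.2359, 0.2226]
tcp_rot: [[-0.008, 1.0, 0.002], [1.0, 0.008, -0.0], [-0.0, 0.002, -1.0]]
wrist_force: [0.5, -0.3, 0.2]
width: 0.0401
```

```bash
python3 - <<'E'
from h import *
c=shot('wrist','w2.png'); cv2.imwrite('pics/w2b.png',cv2.resize(c['img'][:,:,::-1],(800,600),interpolation=cv2.INTER_CUBIC))
E
python3 go.py .627 -.2341 .144 90.6
```

```text
t 4.45 p [ 0.6276 -0.236   0.2224] yaw 90.43 w 0.04 F [ 0.9  0.  -0. ] j [ -7.  33.  38.  86. -21.  68. 125.]
shift cm [ 0.19 -0.07  7.84] turn rad -0.003
```

View pics/w2b.png

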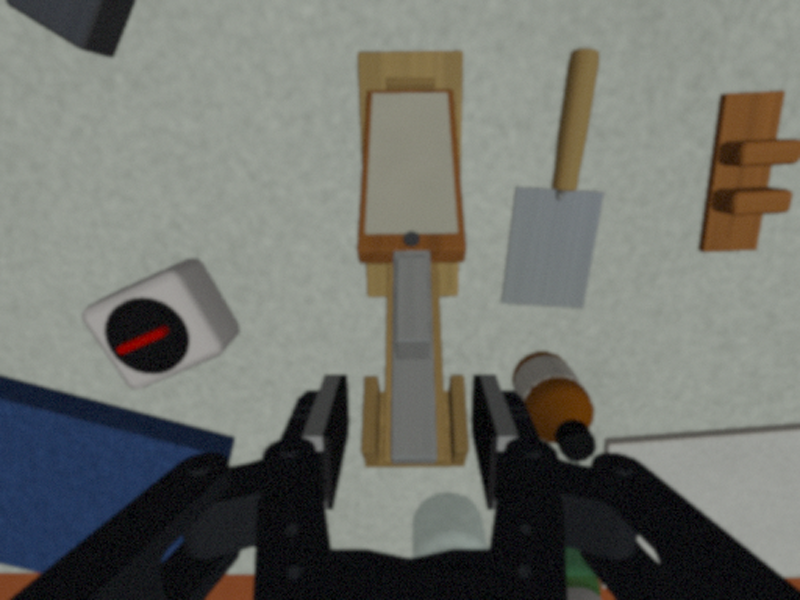

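>>> send_rows(targets=[[4,0.15,-0.05,3,0],[4,0.15,-0.05,6,0],[4,0.15,-0.05,7.5,0],[4,0.15,-0.05,7.8,0],[4,0.15,-0.05,7.8,0]], grip_force=20)

```text
t: 5.08
ee_pos: [0.6272, -0.235, 0.1438]
tcp_rot: [[-0.007, 1.0, 0.001], [1.0, 0.007, -0.0], [-0.0, 0.001, -1.0]]
wrist_force: [0.1, 0.3, 0.9]
width: 0.04
```

>>> send_rows(targets=[[3,0,0,0,0],[2.4,0,0,0,0]])

```text
t: 5.32
ee_pos: [0.6273, -0.2344, 0.144]
tcp_rot: [[-0.008, 1.0, 0.001], [1.0, 0.008, 0.0], [0.0, 0.001, -1.0]]
wrist_force: [-1.6, 2.1, 5.6]
width: 0.0252
```

```bash
python3 - <<'E'
from h import *
c=shot('wrist','w3.png'); cv2.imwrite('pics/w3b.png',cv2.resize(c['img'][:,:,::-1],(800,600),interpolation=cv2.INTER_CUBIC))
E
python3 go.py .627 -.2341 .144 90.6
```

```text
t 5.375 p [ 0.6273 -0.2344  0.1441] yaw 90.43 w 0.0254 F [-2.   2.3  6. ] j [ -6.  37.  36.  91. -24.  60. 127.]
shift cm [ 0.03 -0.03  0.01] turn rad -0.003
```

View pics/w3b.png

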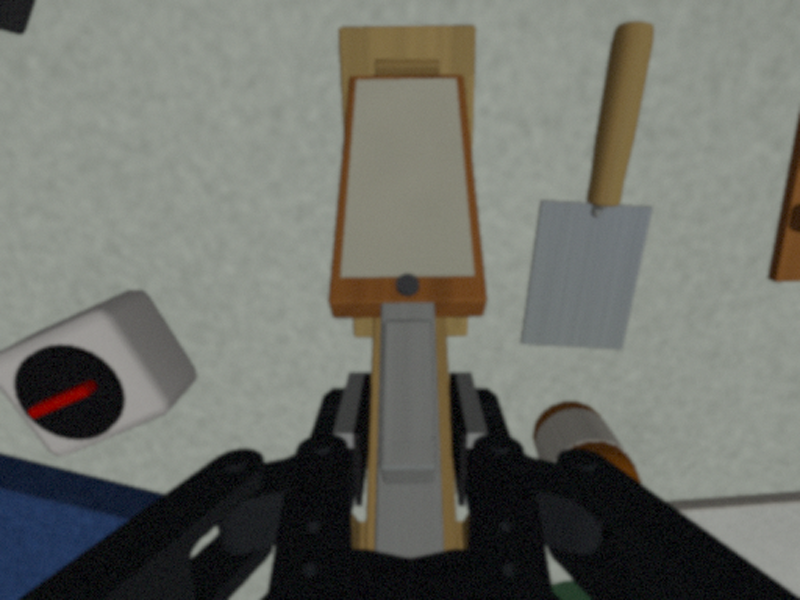

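Fingers stalled at 25 mm, on the spine's sides. I'll open, go about 16 mm higher and close on the stem above the spine.

>>> send_rows(targets=[[3.5,0,0,0,0],[3.5,0,0,-1,0],[3.5,0,0.1,-1.7,0],[3,0,0.1,-1.7,0],[2.2,0,0.1,-1.7,0]])

```text
t: 6.0
ee_pos: [0.6277, -0.2346, 0.1598]
tcp_rot: [[-0.007, 1.0, 0.0], [1.0, 0.007, 0.0], [0.0, 0.0, -1.0]]
wrist_force: [0.7, -0.8, -0.0]
width: 0.0219
```

>>> send_rows(targets=[[2.2,0,0,0,0],[2.2,0,0,0,0]])

```text
t: 6.25
ee_pos: [0.6276, -0.2346, 0.1596]
tcp_rot: [[-0.007, 1.0, -0.0], [1.0, 0.007, 0.0], [0.0, -0.0, -1.0]]
wrist_force: [-0.8, 0.0, 0.3]
width: 0.0224
```

```bash
python3 - <<'E'
from h import *
c=shot('wrist','w4.png'); cv2.imwrite('pics/w4b.png',cv2.resize(c['img'][:,:,::-1],(800,600),interpolation=cv2.INTER_CUBIC))
E
python3 go.py .627 -.2341 .144 90.6
```

```text
t 6.3 p [ 0.6276 -0.2346  0.1597] yaw 90.4 w 0.022 F [-0.  -0.4 -0.4] j [ -7.  36.  37.  90. -24.  62. 127.]
shift cm [ 0.05 -0.06  1.57] turn rad -0.003
```

View pics/w4b.png

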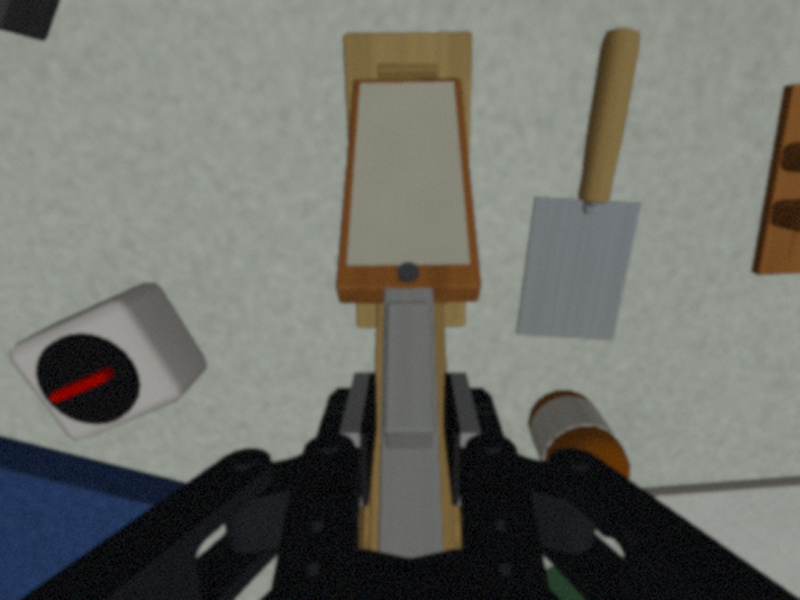

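>>> send_rows(targets=[[2.2,0,0,0.15,0],[2.2,0,0,0.3,0],[2.2,0,0,0.3,0]])

```text
t: 6.68
ee_pos: [0.6278, -0.2347, 0.1575]
tcp_rot: [[-0.007, 1.0, 0.0], [1.0, 0.007, 0.0], [0.0, 0.001, -1.0]]
wrist_force: [-1.8, 1.3, 7.0]
width: 0.0217
```

>>> send_rows(targets=[[1.5,0,0,0,0],[1.5,0,0,0,0],[1.5,0,0,0,0]], grip_force=30)

```text
t: 7.05
ee_pos: [0.6275, -0.2347, 0.1575]
tcp_rot: [[-0.007, 1.0, 0.0], [1.0, 0.007, 0.0], [0.0, 0.0, -1.0]]
wrist_force: [-3.5, 1.7, 7.5]
width: 0.0166
```

>>> send_rows(targets=[[0.8,0,0,0,0],[0.8,0,0,0,0],[0.8,0,0,-0.5,0],[0.8,0,0,-1,0],[0.8,0,0,-1,0]], grip_force=40)

```text
t: 7.68
ee_pos: [0.628, -0.2347, 0.1672]
tcp_rot: [[-0.007, 1.0, 0.001], [1.0, 0.007, -0.0], [-0.0, 0.001, -1.0]]
wrist_force: [0.6, 0.1, -2.7]
width: 0.0166
```

```bash
python3 - <<'E'
from h import *
c=shot('wrist','w5.png'); cv2.imwrite('pics/w5b.png',cv2.resize(c['img'][:,:,::-1],(800,600),interpolation=cv2.INTER_CUBIC))
E
python3 go.py .627 -.2341 .144 90.6
```

```text
t 7.725 p [ 0.6279 -0.2346  0.1669] yaw 90.41 w 0.017 F [-0.   0.3 -2.1] j [ -7.  36.  37.  90. -23.  62. 126.]
shift cm [ 0.05 -0.09  2.29] turn rad -0.003
```

View pics/w5b.png

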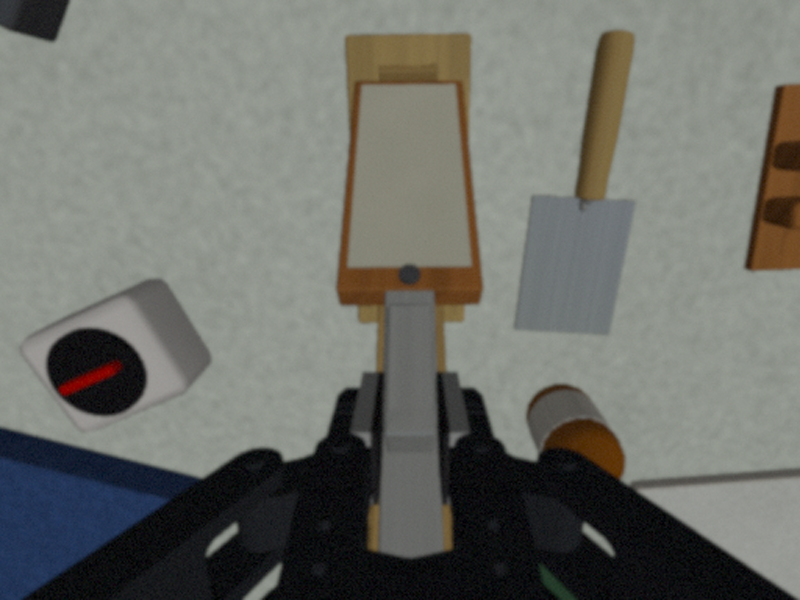

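>>> send_rows(targets=[[0.8,0,0,-2,0],[0.8,0,0,-5,0],[0.8,0,0,-9,0],[0.8,0,0,-13,0],[0.8,0,0,-16,0]])

```text
t: 8.35
ee_pos: [0.6278, -0.2348, 0.3285]
tcp_rot: [[-0.007, 1.0, 0.001], [1.0, 0.007, -0.0], [-0.0, 0.001, -1.0]]
wrist_force: [-0.1, 0.5, -1.9]
width: 0.0167
```

>>> send_rows(targets=[[0.8,0,0,0,0]])

```text
t: 8.48
ee_pos: [0.6285, -0.2355, 0.3291]
tcp_rot: [[-0.007, 1.0, 0.004], [1.0, 0.007, -0.001], [-0.001, 0.004, -1.0]]
wrist_force: [-0.0, 0.7, -2.1]
width: 0.0167
```

```bash
python3 - <<'E'
from h import *
c=shot('scene','s6.png'); cv2.imwrite('pics/s6b.png',cv2.resize(c['img'][100:330,130:430,::-1],(780,598),interpolation=cv2.INTER_CUBIC))
c=shot('wrist','w6.png'); cv2.imwrite('pics/w6b.png',cv2.resize(c['img'][:,:,::-1],(640,480),interpolation=cv2.INTER_CUBIC))
E
python3 go.py .627 -.2341 .144 90.6
```

```text
t 8.575 p [ 0.6275 -0.2344  0.3259] yaw 90.41 w 0.0168 F [-0.4 -0.3 -2.6] j [ -8.  30.  40.  77. -19.  81. 122.]
shift cm [ 0.02 -0.04 18.19] turn rad -0.003
```

View pics/s6b.png

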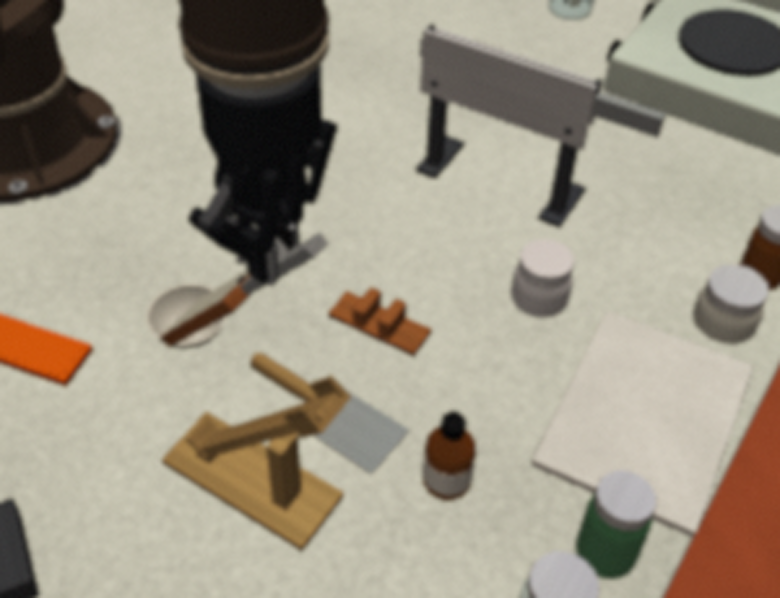

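View pics/w6b.png

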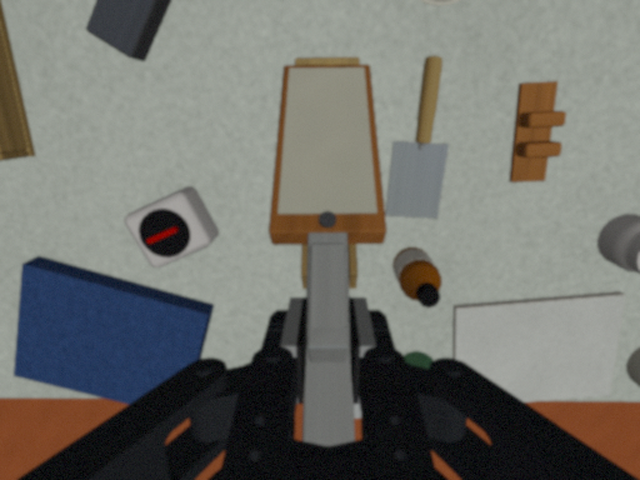

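Run:
```python
from h import *
W=dict(np.load('/tmp/wrist.npz'));T=dict(np.load('/tmp/top.npz'));S=dict(np.load('/tmp/scene.npz'))
P,I=cloud(W)
q=P[np.all((P>[.45,-.26,.15])&(P<[.60,-.205,.32]),1)]
print(len(q),q.min(0),q.max(0))
A=np.c_[q[:,:2],np.ones(len(q))]; w=np.ones(len(q))
for _ in range(30):
    s=np.linalg.lstsq(A*w[:,None],q[:,2]*w,rcond=None)[0]; e=q[:,2]-A@s; w=1/(1+(e/.002)**2)
n=np.array([-s[0],-s[1],1]);n/=np.linalg.norm(n); print('n',n,'lean',np.pi/2-np.arccos(n[2]),np.abs(e).mean())
g=q[np.abs(e)<.004]; print('panel bottom/top',g[np.argsort(g[:,0])[:40]].mean(0),g[np.argsort(g[:,0])[-40:]].mean(0))
for n,c in (('W',W),('T',T),('S',S)):
    P,I=cloud(c); k=np.all((P>[.49,-.05,-.01])&(P<[.66,.05,.05]),1)&((I.max(1).astype(int)-I.min(1))>50)
    P=P[k]; lo=P[P[:,2]<.014]; hi=P[P[:,2]>.026]
    print(n,len(lo),len(hi),'foot',cv2.minAreaRect((P[:,:2]*1000).astype(np.float32)),'hi',cv2.minAreaRect((hi[:,:2]*1000).astype(np.float32)) if len(hi)>4 else '')
    for t in np.histogram(hi[:,0],bins=np.arange(.53,.63,.004)): print((t*1000).round().astype(int) if t.dtype!=int else t)
```

```text
10569 [ 0.51990671 -0.25999789  0.2033334 ] [ 0.5999814  -0.2079028   0.30182009]
n [-0.77006277 -0.01030285  0.63788493] lean 0.6917487617729924 0.0007234762360223145
panel bottom/top [ 0.52010323 -0.22391944  0.20497476] [ 0.59983982 -0.23622275  0.29990469]
W 1476 664 foot ((570.8760375976562, -0.531890869140625), (107.33324432373047, 39.14725875854492), 3.1781370639801025) hi ((570.5531616210938, -1.3879833221435547), (47.57099151611328, 38.027793884277344), 1.3594270944595337)
[ 0  0  0  0 75 89 88 78 13  0  0  0 86 87 83 53 12  0  0  0  0  0  0  0]
[530 534 538 542 546 550 554 558 562 566 570 574 578 582 586 590 594 598
 602 606 610 614 618 622 626]
T 253 117 foot ((570.8950805664062, -1.3001079559326172), (106.23297882080078, 38.02630615234375), 3.0685877799987793) hi ((571.6585083007812, -1.2025299072265625), (35.89773941040039, 45.692161560058594), 89.64128875732422)
[ 0  0  0  0  8 13 19 15  4  0  0  0  6 18 12 14  8  0  0  0  0  0  0  0]
[530 534 538 542 546 550 554 558 562 566 570 574 578 582 586 590 594 598
 602 606 610 614 618 622 626]
S 291 119 foot ((571.2793579101562, 0.45089149475097656), (109.8454818725586, 47.7269401550293), 4.509706020355225) hi ((571.6656494140625, -3.0491485595703125), (48.64979934692383, 39.09171676635742), 2.500406503677368)
[ 0  0  0  0  2 18 13 15  8  0  0  0  5 17 13 16 12  0  0  0  0  0  0  0]
[530 534 538 542 546 550 554 558 562 566 570 574 578 582 586 590 594 598
 602 606 610 614 618 622 626]
```

```bash
python3 go.py .715 .006 .25 93
```

```text
t 8.575 p [ 0.6275 -0.2344  0.3259] yaw 90.41 w 0.0168 F [-0.4 -0.3 -2.6] j [ -8.  30.  40.  77. -19.  81. 122.]
shift cm [23.97  8.93  7.59] turn rad -0.045
```

>>> send_rows(targets=[[0.8,2,1,0,-0.01],[0.8,5,2,0,-0.02],[0.8,8,3.5,0,-0.045],[0.8,11,5,0,-0.045],[0.8,14,6,0,-0.045]])

```text
t: 9.2
ee_pos: [0.6878, -0.0909, 0.3257]
tcp_rot: [[-0.055, 0.998, -0.001], [0.998, 0.055, 0.001], [0.001, -0.001, -1.0]]
wrist_force: [0.6, -0.4, -0.6]
width: 0.0166
```

>>> send_rows(targets=[[0.8,3,1,1,0],[0.8,6,2,2,0],[0.8,8.5,2.7,4,0],[0.8,9.7,2.7,5.5,0],[0.8,9.7,2.7,6.5,0]])

```text
t: 9.82
ee_pos: [0.708, 0.0051, 0.2601]
tcp_rot: [[-0.053, 0.999, -0.002], [0.999, 0.053, -0.0], [0.0, -0.002, -1.0]]
wrist_force: [0.4, -0.4, -1.5]
width: 0.0167
```

>>> send_rows(targets=[[0.8,0,0,0.5,0],[0.8,0,0,0.5,0]])

```text
t: 10.07
ee_pos: [0.7085, 0.0024, 0.2571]
tcp_rot: [[-0.05, 0.999, 0.0], [0.999, 0.05, -0.001], [-0.001, 0.0, -1.0]]
wrist_force: [-0.1, -0.4, -2.0]
width: 0.0162
```

```bash
python3 - <<'E'
from h import *
W=c=shot('wrist','w7.png'); cv2.imwrite('pics/w7b.png',cv2.resize(c['img'][:,:,::-1],(640,480),interpolation=cv2.INTER_CUBIC))
P,I=cloud(W)
q=P[np.all((P>[.55,-.025,.10])&(P<[.69,.03,.26]),1)]
print(len(q),q.min(0),q.max(0))
A=np.c_[q[:,:2],np.ones(len(q))]; w=np.ones(len(q))
for _ in range(30):
    s=np.linalg.lstsq(A*w[:,None],q[:,2]*w,rcond=None)[0]; e=q[:,2]-A@s; w=1/(1+(e/.002)**2)
n=np.array([-s[0],-s[1],1]);n/=np.linalg.norm(n); print('n',n,'lean',np.pi/2-np.arccos(n[2]))
g=q[np.abs(e)<.004]; print(g.min(0),g.max(0))
E
python3 go.py .712 .006 .146 93
```

```text
11739 [ 0.59941042 -0.02499234  0.13366593] [0.6898752  0.02820418 0.25999943]
n [-0.76721956 -0.04303375  0.63993924] lean 0.6944191970956956
[ 0.59941042 -0.02499234  0.13366593] [0.6898752  0.02786707 0.24207335]
t 10.125 p [0.7087 0.0026 0.2574] yaw 92.88 w 0.0167 F [ 0.5 -0.6 -2. ] j [-26.  35.  37.  77. -21.  75. 105.]
shift cm [ 0.33  0.34 11.14] turn rad -0.002
```

View pics/w7b.png

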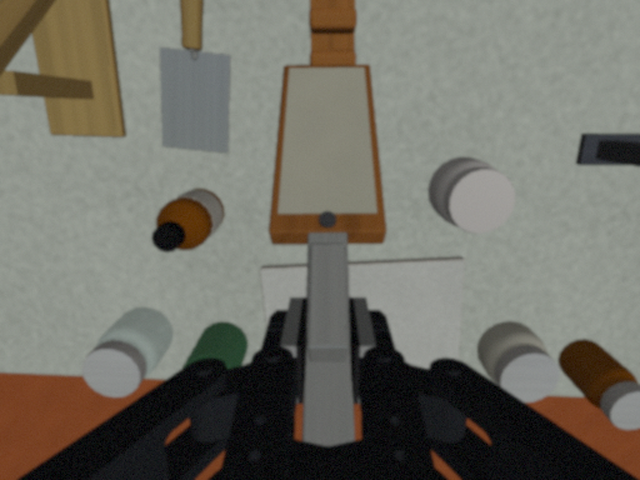

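>>> send_rows(targets=[[0.8,0.1,0.4,3,0],[0.8,0.1,0.4,6,0],[0.8,0.1,0.4,9,0],[0.8,0.1,0.4,10.8,0],[0.8,0.1,0.4,11.1,0]])

```text
t: 10.75
ee_pos: [0.7123, 0.005, 0.1453]
tcp_rot: [[-0.052, 0.999, -0.001], [0.999, 0.052, -0.0], [0.0, -0.001, -1.0]]
wrist_force: [-0.5, -1.0, -1.7]
width: 0.0165
```

>>> send_rows(targets=[[0.8,0,0,0,0],[0.8,0,-0.5,0,0],[0.8,0,-1,0,0]], grip_force=25)

```text
t: 11.12
ee_pos: [0.7026, 0.0046, 0.1467]
tcp_rot: [[-0.052, 0.999, 0.001], [0.999, 0.052, 0.0], [0.0, 0.001, -1.0]]
wrist_force: [0.9, -0.2, -1.0]
width: 0.0164
```

```bash
python3 go.py .675 .004 .166 93
```

```text
t 11.125 p [0.7026 0.0046 0.1467] yaw 92.98 w 0.0164 F [ 0.9 -0.2 -1. ] j [-25.  39.  35.  86. -24.  63. 108.]
shift cm [ 0.08 -2.76 -1.93] turn rad -0.0
```

Near contact; now the upright arc in small steps.

>>> send_rows(targets=[[0.8,0,-0.7,-0.5,0],[0.8,0,-1.4,-1.0,0],[0.8,0,-2.1,-1.5,0],[0.8,0,-2.8,-1.9,0],[0.8,0,-2.8,-1.9,0]])

```text
t: 11.75
ee_pos: [0.6744, 0.0033, 0.1655]
tcp_rot: [[-0.052, 0.999, 0.001], [0.999, 0.052, 0.0], [0.0, 0.001, -1.0]]
wrist_force: [2.7, 0.0, -0.7]
width: 0.0166
```

```bash
cat > lean.py <<'E'
from h import *
import sys
n=sys.argv[1]
W=c=shot('wrist',n+'.png'); cv2.imwrite('pics/'+n+'b.png',cv2.resize(c['img'][:,:,::-1],(640,480),interpolation=cv2.INTER_CUBIC))
o=monitor.get_obs(); p=o['ee_pos']
P,I=cloud(W)
k=np.abs(P[:,1]-p[1])<.02
k&=(P[:,2]>.045)&(P[:,2]<p[2]-.02)&(P[:,0]<p[0]+.03)&(P[:,0]>p[0]-.12)&(I.max(1).astype(int)>110)
q=P[k]
# line fit x vs z robust
A=np.c_[q[:,2],np.ones(len(q))]; w=np.ones(len(q))
for _ in range(30):
    s=np.linalg.lstsq(A*w[:,None],q[:,0]*w,rcond=None)[0]; e=q[:,0]-A@s; w=1/(1+(e/.002)**2)
g=q[np.abs(e)<.003]; print('lean',np.arctan(s[0]),len(g),'min',g.min(0).round(4),'max',g.max(0).round(4),'p',p.round(4),'F',np.round(o['wrist_force'],1),'w',o['width'])
E
python3 lean.py w8;python3 go.py .642 .003 .18 93
```

```text
lean 0.5042496558332087 4742 min [ 0.6033 -0.0166  0.045 ] max [0.662  0.0234 0.1449] p [0.6747 0.0034 0.1653] F [ 2.1 -0.4 -0.3] w 0.016963898235039167
t 11.8 p [0.6747 0.0034 0.1653] yaw 92.99 w 0.017 F [ 2.1 -0.4 -0.3] j [-27.  36.  36.  89. -23.  62. 108.]
shift cm [ 0.13 -3.27 -1.47] turn rad -0.0
```

View pics/w8b.png

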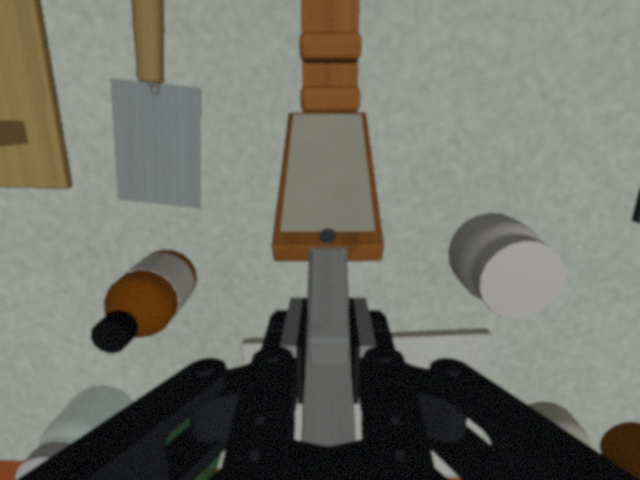

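Pivoting works: lean is 0.504 rad, as planned, at 2 N. The panel's lower edge sits against the far wall, at about (328,112). Continuing.

>>> send_rows(targets=[[0.8,0,-0.8,-0.45,0],[0.8,0,-1.6,-0.85,0],[0.8,0,-2.4,-1.2,0],[0.8,0,-3.3,-1.5,0],[0.8,0,-3.3,-1.5,0]])

```text
t: 12.42
ee_pos: [0.6411, 0.0015, 0.1803]
tcp_rot: [[-0.052, 0.999, 0.0], [0.999, 0.052, 0.0], [0.0, 0.0, -1.0]]
wrist_force: [0.3, -1.2, -2.6]
width: 0.0165
```

>>> send_rows(targets=[[0.8,0,-0.8,-0.2,0],[0.8,0,-1.6,-0.45,0],[0.8,0,-2.5,-0.7,0],[0.8,0,-2.5,-0.7,0]])

```text
t: 12.92
ee_pos: [0.616, 0.0003, 0.1872]
tcp_rot: [[-0.052, 0.999, -0.0], [0.999, 0.052, 0.0], [0.0, -0.0, -1.0]]
wrist_force: [1.0, -0.6, -2.3]
width: 0.0167
```

```bash
python3 lean.py w9;python3 go.py .59 .0 .1895 93
```

```text
lean 0.7581987222468097 209 min [ 0.6112 -0.0192  0.1396] max [0.6242 0.0203 0.1511] p [6.164e-01 3.000e-04 1.870e-01] F [ 0.6  0.3 -2.1] w 0.016703895069944623
t 12.975 p [6.164e-01 3.000e-04 1.870e-01] yaw 92.99 w 0.0167 F [ 0.6  0.3 -2.1] j [-30.  29.  37.  97. -20.  61. 107.]
shift cm [ 0.1  -2.64 -0.25] turn rad -0.0
```

View pics/w9b.png

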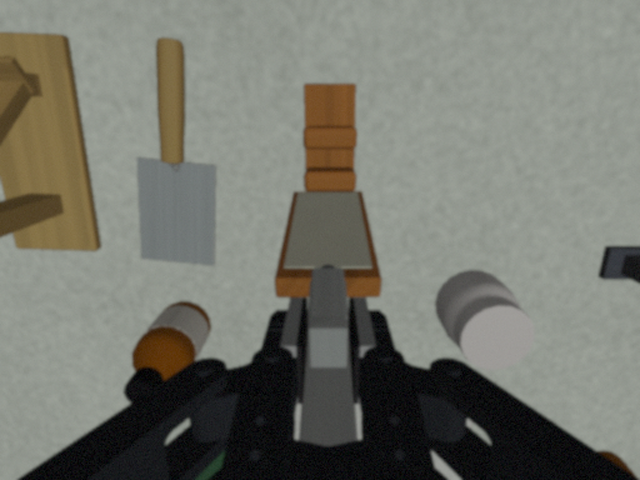

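>>> send_rows(targets=[[0.8,0,-0.7,-0.1,0],[0.8,0,-1.4,-0.2,0],[0.8,0,-2.1,-0.25,0],[0.8,0,-2.6,-0.25,0],[0.8,0,-2.6,-0.25,0]])

```text
t: 13.6
ee_pos: [0.5905, -0.0012, 0.1895]
tcp_rot: [[-0.052, 0.999, 0.0], [0.999, 0.052, 0.0], [0.0, 0.0, -1.0]]
wrist_force: [1.3, -0.6, -3.4]
width: 0.0166
```

```bash
python3 lean.py w10
python3 - <<'E'
from h import *
c=shot('scene','s10.png'); cv2.imwrite('pics/s10b.png',cv2.resize(c['img'][120:300,200:380,::-1],(600,600),interpolation=cv2.INTER_CUBIC))
W=dict(np.load('/tmp/wrist.npz'))
P,I=cloud(W)
k=(np.abs(P[:,1])<.02)&(P[:,2]>.03)&(P[:,2]<.17)&(P[:,0]>.58)&(P[:,0]<.66)
q=P[k]
for z in np.arange(.03,.17,.01):
    m=(q[:,2]>=z)&(q[:,2]<z+.01)
    if m.sum(): print(round(z,3),m.sum(),np.median(q[m,0]).round(4))
E
```

```text
0.03 609 0.5875
0.04 126 0.5939
0.05 143 0.5942
0.06 167 0.5944
0.07 181 0.5947
0.08 191 0.5949
0.09 230 0.5953
0.1 248 0.5954
0.11 284 0.5957
0.12 319 0.5961
0.13 303 0.5962
0.14 261 0.597
0.15 224 0.5982
0.16 11 0.599Traceback (most recent call last):
  File "lean.py", line 14, in <module>
    g=q[np.abs(e)<.003]; print('lean',np.arctan(s[0]),len(g),'min',g.min(0).round(4),'max',g.max(0).round(4),'p',p.round(4),'F',np.round(o['wrist_force'],1),'w',o['width'])
                                                                   ~~~~~^^^
    return umr_minimum(a, axis, None, out, keepdims, initial, where)
ValueError: zero-size array to reduction operation minimum which has no identity
```

View pics/s10b.png

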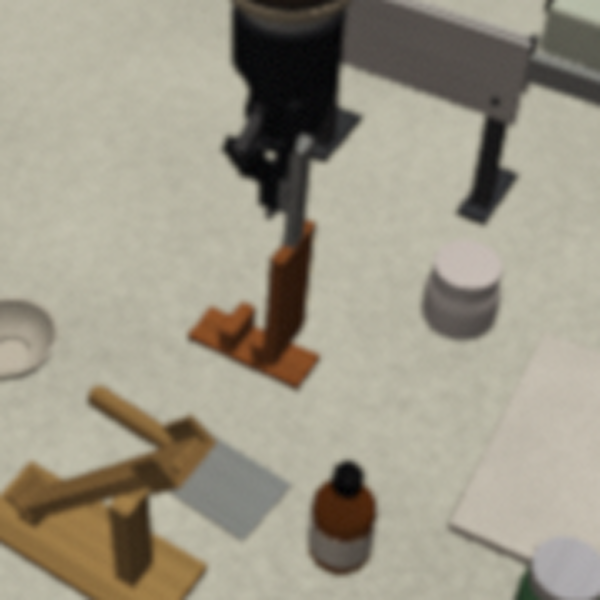

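View pics/w10b.png

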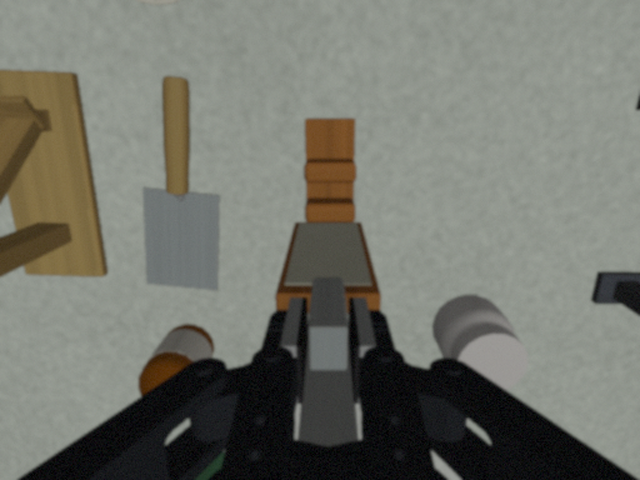

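```bash
python3 - <<'E'
from h import *
W=dict(np.load('/tmp/wrist.npz'))
P,I=cloud(W)
sat=I.max(1).astype(int)-I.min(1)
for y0 in (-.016,0,.012):
  k=(np.abs(P[:,1]-y0-.0)<.005)&(P[:,2]>.031)&(P[:,2]<.042)&(P[:,0]>.53)&(P[:,0]<.60)&(sat>40)
  h,b=np.histogram(P[k,0],bins=np.arange(.540,.602,.002)); print(y0,[(int(round(1000*bb)),int(x)) for bb,x in zip(b,h)])
E
python3 go.py .562 -.0025 .22 93
```

```text
-0.016 [(540, 0), (542, 0), (544, 0), (546, 9), (548, 20), (550, 23), (552, 19), (554, 20), (556, 23), (558, 16), (560, 18), (562, 4), (564, 0), (566, 0), (568, 0), (570, 0), (572, 0), (574, 0), (576, 0), (578, 10), (580, 16), (582, 17), (584, 15), (586, 13), (588, 14), (590, 13), (592, 7), (594, 3), (596, 0), (598, 0)]
0 [(540, 0), (542, 0), (544, 0), (546, 23), (548, 25), (550, 23), (552, 24), (554, 24), (556, 20), (558, 20), (560, 19), (562, 0), (564, 0), (566, 0), (568, 0), (570, 0), (572, 0), (574, 0), (576, 0), (578, 18), (580, 26), (582, 18), (584, 22), (586, 18), (588, 23), (590, 15), (592, 18), (594, 1), (596, 0), (598, 0)]
0.012 [(540, 0), (542, 0), (544, 4), (546, 24), (548, 22), (550, 23), (552, 20), (554, 24), (556, 21), (558, 20), (560, 10), (562, 0), (564, 0), (566, 0), (568, 0), (570, 0), (572, 0), (574, 0), (576, 8), (578, 21), (580, 20), (582, 20), (584, 20), (586, 22), (588, 19), (590, 19), (592, 8), (594, 0), (596, 0), (598, 0)]
t 13.7 p [ 0.5909 -0.0011  0.1895] yaw 92.99 w 0.0167 F [ 0.9 -0.2 -1.5] j [-31.  27.  38. 100. -19.  59. 106.]
shift cm [ 0.01 -2.89 -3.05] turn rad -0.0
```

>>> send_rows(targets=[[0.8,0,0.1,-1.5,0],[0.8,0,0.1,-3,0],[0.8,0,-1.4,-3,0],[0.8,0,-2.95,-3,0],[0.8,0,-2.95,-3,0]])

```text
t: 14.32
ee_pos: [0.5594, -0.0027, 0.2193]
tcp_rot: [[-0.052, 0.999, -0.001], [0.999, 0.052, 0.001], [0.001, -0.001, -1.0]]
wrist_force: [0.2, -0.7, -1.7]
width: 0.0162
```

>>> send_rows(targets=[[0.8,0,0,0,0],[0.8,0,0,0.8,0],[0.8,0,0,1.2,0],[0.8,0,0,1.2,0]])

```text
t: 14.82
ee_pos: [0.5611, -0.0027, 0.2067]
tcp_rot: [[-0.052, 0.999, -0.001], [0.999, 0.052, -0.0], [-0.0, -0.001, -1.0]]
wrist_force: [0.0, -0.2, -1.1]
width: 0.0166
```

```bash
python3 - <<'E'
from h import *
W=c=shot('wrist','w11.png'); cv2.imwrite('pics/w11b.png',cv2.resize(c['img'][:,:,::-1],(640,480),interpolation=cv2.INTER_CUBIC))
P,I=cloud(W)
k=(np.abs(P[:,1])<.02)&(P[:,2]>.03)&(P[:,2]<.17)&(P[:,0]>.53)&(P[:,0]<.66)
q=P[k]
for z in np.arange(.03,.17,.01):
    m=(q[:,2]>=z)&(q[:,2]<z+.01)
    if m.sum(): print(round(z,3),m.sum(),np.median(q[m,0]).round(4),q[m,0].max().round(4))
k=(np.abs(P[:,1])<.018)&(P[:,2]>.031)&(P[:,2]<.04)&(P[:,0]>.54)&(P[:,0]<.60)
print(P[k,0].max())
E
python3 go.py .5612 -.0025 .1755 93
```

```text
0.03 556 0.5533 0.5621
0.05 132 0.5585 0.5597
0.06 148 0.5591 0.5603
0.07 159 0.5597 0.5612
0.08 173 0.5603 0.5621
0.09 204 0.5609 0.5625
0.1 218 0.5615 0.5626
0.11 243 0.5622 0.5636
0.12 270 0.5627 0.5642
0.13 319 0.5634 0.5651
0.14 340 0.5639 0.5656
0.15 323 0.5644 0.5666
0.16 399 0.5662 0.5781
0.5618395634819967
t 14.875 p [ 0.5612 -0.0027  0.207 ] yaw 92.98 w 0.0169 F [ 0.1  0.  -1.5] j [-34.  23.  39. 103. -17.  60. 105.]
shift cm [ 0.02 -0.    3.15] turn rad -0.0
```

View pics/w11b.png

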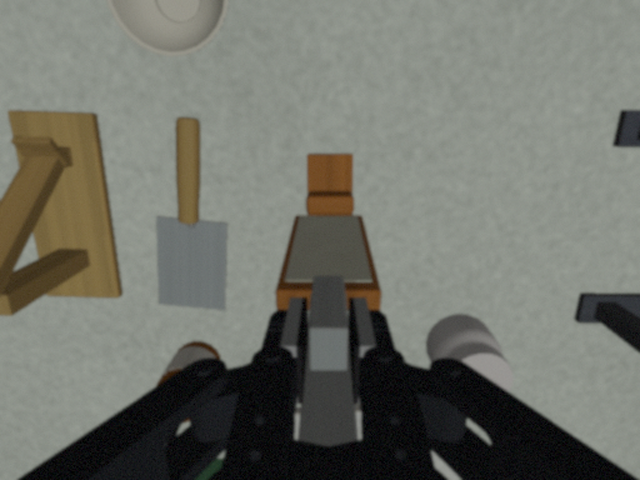

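>>> send_rows(targets=[[0.8,0,0.6,0,0],[0.8,0,0.6,0,0],[0.8,0,0.6,0.8,0],[0.8,0,0.6,1.4,0],[0.8,0,0.6,1.4,0]])

```text
t: 15.5
ee_pos: [0.5667, -0.0023, 0.1926]
tcp_rot: [[-0.052, 0.999, -0.001], [0.999, 0.052, -0.0], [-0.0, -0.001, -1.0]]
wrist_force: [0.3, 0.8, -2.8]
width: 0.0168
```

```bash
cat > prof.py <<'E'
from h import *
import sys
n=sys.argv[1]
W=c=shot('wrist',n+'.png'); cv2.imwrite('pics/'+n+'b.png',cv2.resize(c['img'][:,:,::-1],(640,480),interpolation=cv2.INTER_CUBIC))
P,I=cloud(W)
k=(np.abs(P[:,1])<.02)&(P[:,2]>.03)&(P[:,2]<.17)&(P[:,0]>.53)&(P[:,0]<.62)
q=P[k]
for z in np.arange(.03,.16,.02):
    m=(q[:,2]>=z)&(q[:,2]<z+.01)
    if m.sum(): print(round(z,3),m.sum(),np.median(q[m,0]).round(4),q[m,0].max().round(4))
E
python3 prof.py w12; python3 go.py .567 -.0025 .1755 93
```

```text
0.03 682 0.5539 0.5652
0.05 146 0.5651 0.5667
0.07 186 0.5663 0.568
0.09 228 0.5674 0.569
0.11 280 0.5688 0.5703
0.13 372 0.5699 0.5717
0.15 397 0.5727 0.5837
t 15.55 p [ 0.567  -0.0023  0.193 ] yaw 92.98 w 0.0167 F [-0.1  0.2 -1.5] j [-33.  24.  39. 103. -18.  58. 106.]
shift cm [-0.02  0.    1.75] turn rad -0.0
```

View pics/w12b.png

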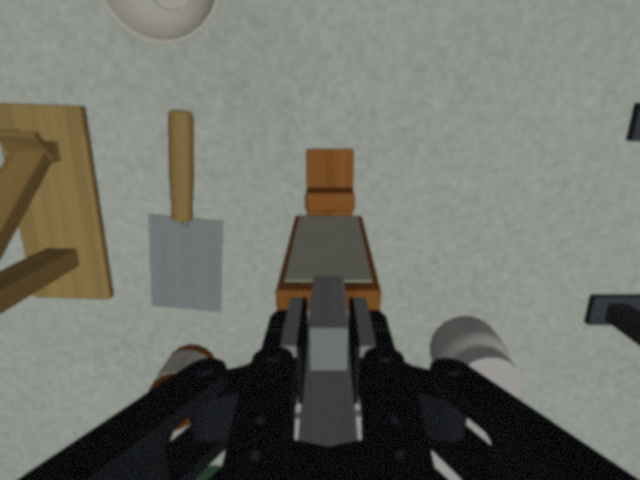

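>>> send_rows(targets=[[0.8,0,0,0.5,0],[0.8,0,0,1.0,0],[0.8,0,0,1.4,0],[0.8,0,0,1.4,0]])

```text
t: 16.05
ee_pos: [0.567, -0.0023, 0.179]
tcp_rot: [[-0.052, 0.999, -0.001], [0.999, 0.052, -0.0], [-0.0, -0.001, -1.0]]
wrist_force: [-0.5, 0.2, -1.3]
width: 0.0166
```

>>> send_rows(targets=[[0.8,0,0,0.2,0],[0.8,0,0,0.3,0],[0.8,0,0,0.3,0]])

```text
t: 16.42
ee_pos: [0.5673, -0.0023, 0.1764]
tcp_rot: [[-0.052, 0.999, 0.0], [0.999, 0.052, 0.0], [0.0, 0.0, -1.0]]
wrist_force: [-0.3, 0.4, -1.9]
width: 0.0164
```

```bash
python3 prof.py w13; python3 go.py .567 -.0025 .1755 93
python3 - <<'E'
from h import *
c=shot('scene','s13.png'); cv2.imwrite('pics/s13b.png',cv2.resize(c['img'][120:300,200:380,::-1],(600,600),interpolation=cv2.INTER_CUBIC))
E
```

```text
0.03 820 0.5549 0.5667
0.05 173 0.5666 0.5682
0.07 215 0.5679 0.5693
0.09 266 0.5691 0.5704
0.11 343 0.5702 0.5719
0.13 450 0.5726 0.584
0.15 57 0.557 0.5763
t 16.475 p [ 0.5673 -0.0023  0.1764] yaw 92.99 w 0.0165 F [-0.7 -0.1 -1.5] j [-32.  26.  38. 105. -19.  56. 107.]
shift cm [-0.02 -0.03  0.09] turn rad -0.0
```

View pics/s13b.png

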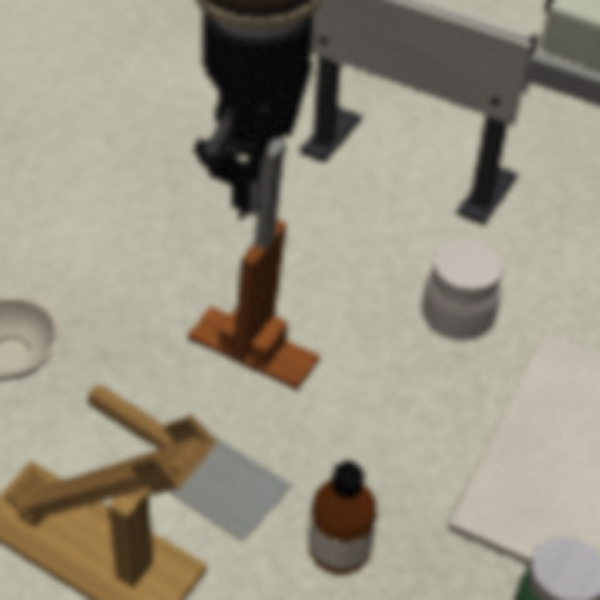

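>>> send_rows(targets=[[0.8,0,0,0.15,0],[0.8,0,0,0.3,0],[0.8,0,0,0.3,0]])

```text
t: 16.9
ee_pos: [0.5672, -0.0023, 0.1732]
tcp_rot: [[-0.052, 0.999, -0.0], [0.999, 0.052, 0.0], [0.0, -0.0, -1.0]]
wrist_force: [-1.2, -0.5, -1.8]
width: 0.0166
```

>>> send_rows(targets=[[0.8,0,-0.2,0.15,0],[0.8,0,-0.4,0.3,0],[0.8,0,-0.4,0.3,0]])

```text
t: 17.27
ee_pos: [0.5631, -0.0025, 0.1703]
tcp_rot: [[-0.052, 0.999, -0.0], [0.999, 0.052, 0.0], [0.0, -0.0, -1.0]]
wrist_force: [0.6, 0.9, -1.6]
width: 0.0168
```

>>> send_rows(targets=[[0.8,0,-0.1,0.15,0],[0.8,0,-0.2,0.3,0],[0.8,0,-0.2,0.3,0]])

```text
t: 17.65
ee_pos: [0.5638, -0.0028, 0.1697]
tcp_rot: [[-0.052, 0.999, 0.006], [0.999, 0.052, 0.001], [0.0, 0.006, -1.0]]
wrist_force: [-0.1, 0.3, 15.1]
width: 0.0167
```

>>> send_rows(targets=[[0.8,0,0,0.15,0],[0.8,0,0,0.3,0],[0.8,0,0,0.3,0]])

```text
t: 18.02
ee_pos: [0.5667, -0.003, 0.1692]
tcp_rot: [[-0.052, 0.999, 0.012], [0.999, 0.052, 0.001], [0.001, 0.012, -1.0]]
wrist_force: [0.2, 0.4, 32.4]
width: 0.0167
```

```bash
python3 prof.py w14; python3 go.py .567 -.0025 .1755 93
```

```text
0.03 877 0.5548 0.565
0.05 197 0.5648 0.5663
0.07 235 0.5663 0.5677
0.09 315 0.5677 0.5692
0.11 395 0.5691 0.5707
0.13 384 0.5727 0.5822
0.15 199 0.5559 0.5755
t 18.075 p [ 0.5666 -0.003   0.1692] yaw 92.98 w 0.0163 F [ 0.6  0.6 33. ] j [-32.  25.  38. 106. -19.  54. 107.]
shift cm [ 0.05  0.05 -0.63] turn rad -0.0
```

View pics/w14b.png

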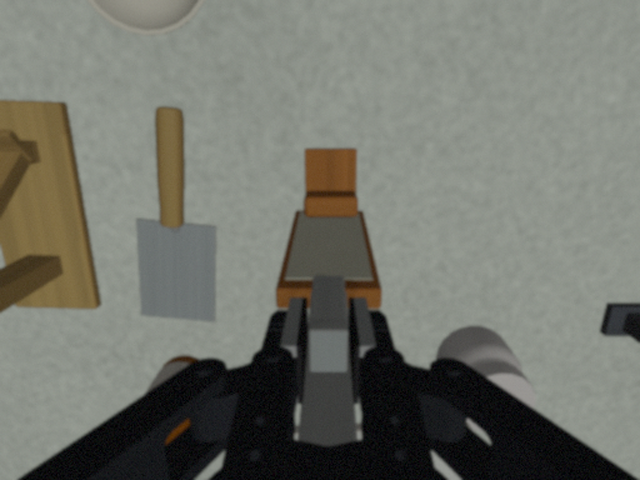

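>>> send_rows(targets=[[0.8,0,0,-0.3,0],[0.8,0,0,-0.52,0],[0.8,0,-0.2,-0.52,0],[0.8,0,-0.4,-0.52,0],[0.8,0,-0.4,-0.52,0]])

```text
t: 18.7
ee_pos: [0.5578, -0.0028, 0.1698]
tcp_rot: [[-0.052, 0.999, 0.001], [0.999, 0.052, 0.0], [-0.0, 0.001, -1.0]]
wrist_force: [2.2, 1.3, 5.7]
width: 0.0164
```

```bash
python3 prof.py w15; python3 go.py .567 -.0025 .1755 93
```

```text
0.03 827 0.5546 0.5634
0.05 182 0.5624 0.5638
0.07 218 0.5628 0.5642
0.09 280 0.5634 0.5647
0.11 305 0.5637 0.5654
0.13 242 0.5657 0.5767
0.15 196 0.5486 0.5679
t 18.75 p [ 0.5578 -0.0028  0.1698] yaw 92.99 w 0.0169 F [2.  0.2 5.8] j [-33.  25.  38. 106. -19.  55. 107.]
shift cm [-0.02  0.93 -0.57] turn rad -0.0
```

>>> send_rows(targets=[[0.8,0,-0.2,0,0],[0.8,0,-0.4,0,0],[0.8,0,-0.4,-0.03,0]])

```text
t: 19.12
ee_pos: [0.5527, -0.003, 0.1695]
tcp_rot: [[-0.052, 0.999, -0.001], [0.999, 0.052, -0.0], [0.0, -0.001, -1.0]]
wrist_force: [2.2, -0.5, -1.1]
width: 0.0168
```

```bash
python3 prof.py w16; python3 go.py .567 -.0025 .1755 93
```

```text
0.03 782 0.5544 0.5629
0.05 177 0.5613 0.5626
0.07 206 0.5612 0.5627
0.09 262 0.5611 0.5627
0.11 246 0.5608 0.5626
0.13 144 0.5626 0.5741
0.15 191 0.5447 0.5643
t 19.175 p [ 0.5527 -0.003   0.1695] yaw 92.98 w 0.0166 F [2.1 0.4 0.5] j [-33.  25.  38. 107. -18.  55. 107.]
shift cm [-0.02  1.43 -0.6 ] turn rad -0.0
```

>>> send_rows(targets=[[0.8,0,0.1,0,0],[2.5,0,0.1,0,0],[4,0,0.1,0,0],[5,0,0.1,0,0],[5,0,0.1,0,0]])

```text
t: 19.8
ee_pos: [0.5542, -0.003, 0.1698]
tcp_rot: [[-0.052, 0.999, -0.0], [0.999, 0.052, 0.0], [0.0, -0.0, -1.0]]
wrist_force: [0.2, 0.4, -0.1]
width: 0.0498
```

```bash
python3 prof.py w17; python3 go.py .567 -.0025 .1755 93
python3 - <<'E'
from h import *
c=shot('scene','s17.png'); cv2.imwrite('pics/s17b.png',cv2.resize(c['img'][120:300,200:380,::-1],(600,600),interpolation=cv2.INTER_CUBIC))
E
```

```text
0.03 791 0.5543 0.5627
0.05 156 0.5615 0.5629
0.07 220 0.5615 0.5629
0.09 265 0.5616 0.5628
0.11 257 0.5614 0.563
0.13 606 0.5667 0.5745
0.15 179 0.5455 0.5654
t 19.85 p [ 0.5542 -0.003   0.1698] yaw 92.98 w 0.0502 F [ 0.5 -0.   0.1] j [-33.  25.  38. 107. -18.  55. 107.]
shift cm [-0.01  1.28 -0.57] turn rad -0.0
```

View pics/w17b.png

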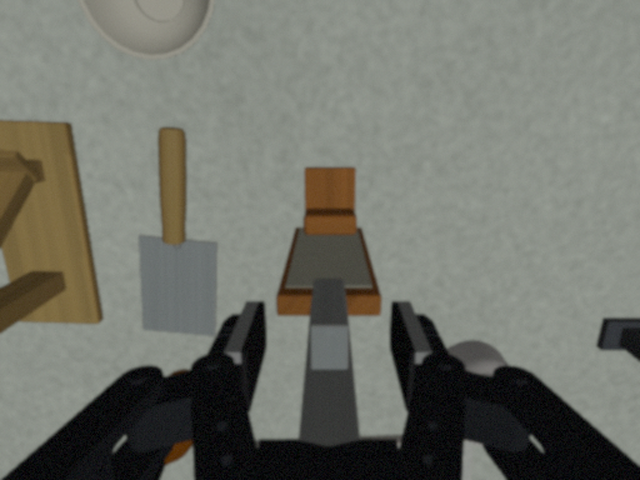

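View pics/s17b.png

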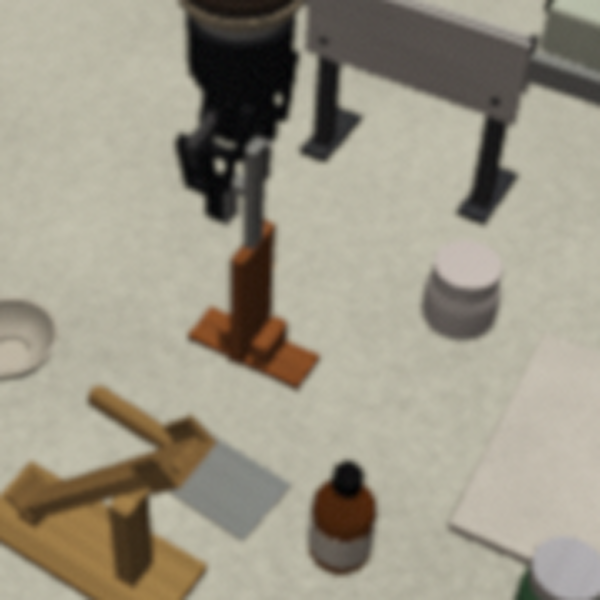

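>>> send_rows(targets=[[5,0,0,-3,0],[5,0,0,-7,0],[5,0,0,-9,0.0],[5,0,0.6,-9.5,0.18],[5,0,1.3,-9.5,0.36]])

```text
t: 20.52
ee_pos: [0.5677, -0.0024, 0.2657]
tcp_rot: [[0.309, 0.951, 0.001], [0.951, -0.309, 0.001], [0.001, 0.001, -1.0]]
wrist_force: [0.2, 0.0, 0.2]
width: 0.05
```

>>> send_rows(targets=[[5,0,0,0,0.18],[5,0,0,0,0.36],[5,0,0,0,0.54],[5,0,0,0,0.72],[5,0,0,0,0.9]])

```text
t: 21.15
ee_pos: [0.5672, -0.0022, 0.2649]
tcp_rot: [[0.937, 0.35, 0.0], [0.35, -0.937, 0.0], [0.0, -0.0, -1.0]]
wrist_force: [0.6, -0.1, 0.7]
width: 0.0498
```

```bash
python3 go.py .5675 -.0005 .23 3
```

```text
t 21.15 p [ 0.5672 -0.0022  0.2649] yaw 20.46 w 0.0498 F [ 0.6 -0.1  0.7] j [-46.  26.  60.  99. -23.  69.  40.]
shift cm [ 0.09 -0.15  3.49] turn rad 0.305
```

>>> send_rows(targets=[[5,0,0,0,0.16],[5,0,-0.1,0,0.31],[5,0,-0.1,0,0.31]])

```text
t: 21.52
ee_pos: [0.5669, -0.0012, 0.2647]
tcp_rot: [[0.999, 0.054, -0.0], [0.054, -0.999, -0.001], [-0.0, 0.001, -1.0]]
wrist_force: [-0.2, -0.1, 0.3]
width: 0.05
```

```bash
python3 - <<'E'
from h import *
W=c=shot('wrist','w18.png'); cv2.imwrite('pics/w18b.png',cv2.resize(c['img'][:,:,::-1],(800,600),interpolation=cv2.INTER_CUBIC))
P,I=cloud(W)
k=(P[:,2]>.222)&(P[:,2]<.24)&(np.abs(P[:,0]-.567)<.03)&(np.abs(P[:,1])<.03)
print(k.sum(),P[k].min(0),P[k].max(0),cv2.minAreaRect((P[k][:,:2]*1000).astype(np.float32)) if k.sum()>5 else '')
k=(P[:,2]>.182)&(P[:,2]<.2)&(np.abs(P[:,0]-.557)<.03)&(np.abs(P[:,1])<.03)
print(k.sum(),P[k].min(0),P[k].max(0))
E
python3 go.py .5675 -.0005 .199 3
```

```text
528 [ 0.56348884 -0.0106898   0.22210721] [0.57405587 0.00844437 0.23419099] ((568.856689453125, -1.103165626525879), (9.970902442932129, 18.697967529296875), 3.3230574131011963)
591 [ 0.54602723 -0.00905749  0.18203518] [0.5734186  0.00821178 0.19996612]
t 21.575 p [ 0.5669 -0.0013  0.2647] yaw 3.23 w 0.0499 F [-0.8  0.2 -0.4] j [-48.  28.  65.  99. -26.  71.  26.]
shift cm [ 0.07 -0.07  6.57] turn rad 0.004
```

View pics/w18b.png

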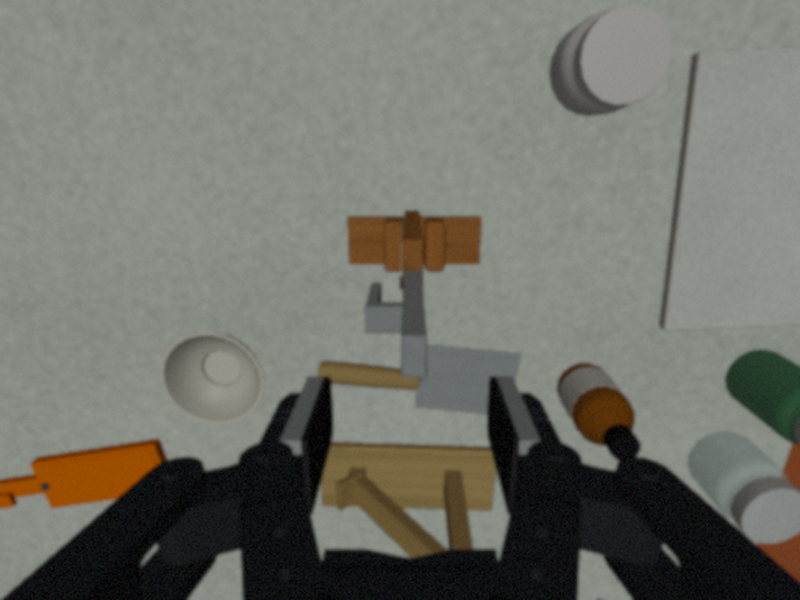

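>>> send_rows(targets=[[3.5,0.2,0,1.5,0],[3.5,0.2,0,3.5,0],[3.5,0.2,0,5.5,0],[3.5,0.2,0,6.5,0],[3.5,0.2,0,6.5,0]])

```text
t: 22.2
ee_pos: [0.5685, -0.0013, 0.1991]
tcp_rot: [[0.999, 0.053, -0.001], [0.053, -0.999, -0.0], [-0.001, 0.0, -1.0]]
wrist_force: [-0.4, -0.7, 0.1]
width: 0.0349
```

>>> send_rows(targets=[[2,0,0,0,0],[1.2,0,0,0,0],[0.8,0,0,0,0],[0.4,0,0,0,0],[0.4,0,0,0,0]], grip_force=40)

```text
t: 22.82
ee_pos: [0.5692, -0.0014, 0.2005]
tcp_rot: [[0.999, 0.053, 0.001], [0.053, -0.999, 0.0], [0.001, -0.0, -1.0]]
wrist_force: [-1.1, -0.2, 6.5]
width: 0.0093
```

```bash
python3 - <<'E'
from h import *
W=c=shot('wrist','w19.png'); cv2.imwrite('pics/w19b.png',cv2.resize(c['img'][:,:,::-1],(640,480),interpolation=cv2.INTER_CUBIC))
E
python3 go.py .5688 -.001 .199 3
```

```text
t 22.875 p [ 0.5692 -0.0014  0.2005] yaw 3.03 w 0.0096 F [-1.7 -0.2  6.2] j [-46.  31.  61. 104. -30.  64.  29.]
shift cm [-0.03 -0.04  0.15] turn rad 0.001
```

View pics/w19b.png

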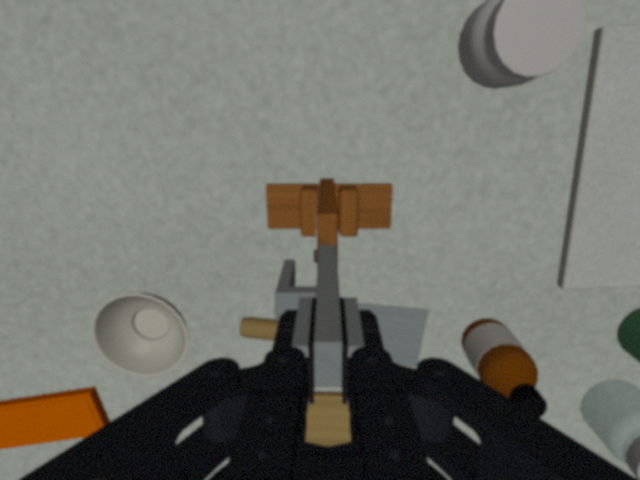

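>>> send_rows(targets=[[0.4,0,0,-1,0],[0.4,0,0,-3,0],[0.4,0,0,-6,0],[0.4,0,0,-9,0],[0.4,0,0,-12,0]])

```text
t: 23.5
ee_pos: [0.5687, -0.0013, 0.3212]
tcp_rot: [[0.999, 0.053, -0.0], [0.053, -0.999, 0.0], [-0.0, -0.0, -1.0]]
wrist_force: [0.2, -0.6, -2.9]
width: 0.0098
```

```bash
python3 - <<'E'
from h import *
T=shot('top','t20.png')
P,I=cloud(T)
k=(P[:,2]>.19)&(P[:,2]<.22)&(P[:,1]>.22)&(P[:,1]<.29)&(P[:,0]>.4)&(P[:,0]<.75)
Q=P[k]; print(len(Q),cv2.minAreaRect((Q[:,:2]*1000).astype(np.float32)),np.median(Q[:,2]))
k2=(P[:,2]>.201)&k; Q=P[k2]; r=np.polyfit(Q[:,0],Q[:,1],1); print('lip',len(Q),r,np.degrees(np.arctan(r[0])),Q[:,0].min(),Q[:,0].max(),np.polyval(r,.56))
im=T['img'][110:240,100:170,::-1]; cv2.imwrite('pics/t20b.png',cv2.resize(im,None,fx=4.6,fy=4.6,interpolation=cv2.INTER_CUBIC))
for v in range(120,240,3):
    print(v,[ (pt(T,u,v)*1000).round().astype(int).tolist() for u in range(122,134,1)][0::3], ) if v%9==3 else None
E
python3 go.py .56 .2 .3 -90
```

```text
769 ((602.0470581054688, 265.9012756347656), (287.3946838378906, 25.674484252929688), 3.058321952819824) 0.19850029933680335
lip 271 [0.04878029 0.22928315] 2.7926912798187153 0.46358047636687816 0.6715571325463383 0.25660011166640107
120 [[790, 340, 0], [736, 273, 188], [737, 267, 183], [789, 311, 5]]
129 [[761, 339, 3], [711, 272, 190], [713, 266, 184], [761, 312, 0]]
138 [[733, 339, 0], [687, 271, 191], [688, 265, 185], [731, 310, 7]]
147 [[662, 276, 200], [663, 271, 191], [661, 259, 204], [664, 257, 187]]
156 [[638, 276, 198], [639, 270, 193], [637, 258, 205], [640, 255, 190]]
165 [[615, 275, 199], [616, 271, 188], [613, 257, 207], [616, 254, 191]]
174 [[591, 274, 200], [594, 273, 181], [590, 257, 205], [593, 254, 190]]
183 [[568, 274, 199], [569, 269, 190], [567, 257, 206], [569, 253, 194]]
192 [[545, 274, 199], [546, 269, 188], [544, 256, 206], [545, 252, 195]]
201 [[522, 273, 198], [523, 268, 190], [522, 256, 206], [522, 250, 199]]
210 [[499, 272, 201], [500, 267, 192], [500, 261, 189], [499, 249, 204]]
219 [[483, 335, -3], [477, 266, 193], [477, 260, 190], [476, 249, 202]]
228 [[455, 333, 3], [455, 324, 1], [455, 316, -3], [455, 308, -4]]
237 [[428, 333, 1], [428, 323, 4], [428, 314, 4], [440, 92, 745]]
t 23.55 p [ 0.5702 -0.0021  0.3249] yaw 3.0 w 0.0093 F [ 2.4 -1.4  1. ] j [-50.  25.  67.  93. -24.  77.  23.]
shift cm [  0.03 -20.23   2.49] turn rad 1.623
```

View pics/t20b.png

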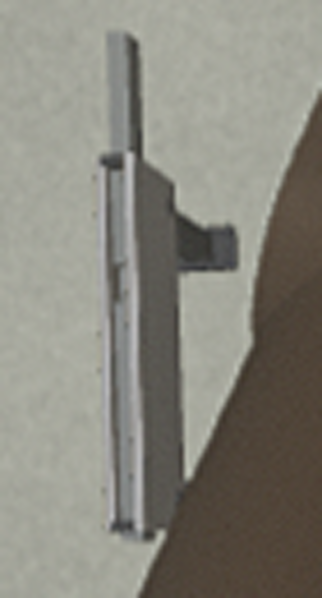

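>>> send_rows(targets=[[0.4,0,-2,0,0.17],[0.4,0,-4.5,0,0.34],[0.4,0,-7,0,0.51],[0.4,0,-9.5,0,0.68],[0.4,0,-12,0,0.85]])

```text
t: 24.18
ee_pos: [0.5623, 0.1194, 0.32]
tcp_rot: [[0.695, -0.719, -0.0], [-0.719, -0.695, -0.0], [-0.0, 0.0, -1.0]]
wrist_force: [-0.1, 0.2, -2.8]
width: 0.0096
```

```bash
python3 go.py .567 .19 .32 -87.4
```

```text
t 24.175 p [0.5623 0.1194 0.32  ] yaw -45.99 w 0.0096 F [-0.1  0.2 -2.8] j [-64.  30.  74.  93. -29.  80. -32.]
shift cm [-4.75 -5.24  0.  ] turn rad 0.723
```

>>> send_rows(targets=[[0.4,-1,-1,0,0.17],[0.4,-2,-2,0,0.34],[0.4,-3,-3,0,0.51],[0.4,-3.5,-4,0,0.68],[0.4,-3.5,-4,0,0.72]])

```text
t: 24.8
ee_pos: [0.5667, 0.1729, 0.3197]
tcp_rot: [[0.052, -0.999, -0.0], [-0.999, -0.052, -0.0], [0.0, 0.0, -1.0]]
wrist_force: [-0.8, -0.7, -2.2]
width: 0.0096
```

>>> send_rows(targets=[[0.4,0,0,0,0],[0.4,0,0,0,0]])

```text
t: 25.05
ee_pos: [0.5666, 0.1714, 0.32]
tcp_rot: [[0.054, -0.999, -0.0], [-0.999, -0.054, 0.0], [-0.0, 0.0, -1.0]]
wrist_force: [0.5, -0.5, -1.9]
width: 0.0092
```

```bash
python3 - <<'E'
from h import *
W=c=shot('wrist','w21.png'); cv2.imwrite('pics/w21b.png',cv2.resize(c['img'][:,:,::-1],(800,600),interpolation=cv2.INTER_CUBIC))
E
python3 go.py .567 .19 .32 -87.4
```

```text
t 25.1 p [0.5667 0.1714 0.32  ] yaw -86.89 w 0.0097 F [ 0.2 -0.2 -2.1] j [-67.  33.  74.  90. -32.  81. -77.]
shift cm [-1.86 -0.13 -0.  ] turn rad 0.009
```

View pics/w21b.png

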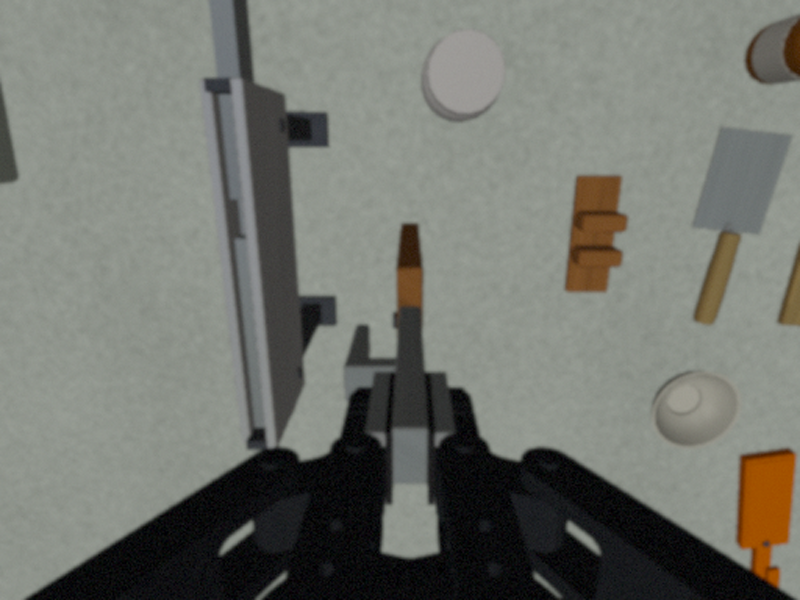

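Run:
```python
from h import *
W=dict(np.load('/tmp/wrist.npz'));K=W['camera_matrix']
P,I=cloud(W)
R=(P[:,0]>.44)&(P[:,0]<.69)&(P[:,1]>.235)&(P[:,1]<.30)
lip=P[R&(P[:,2]>.2025)&(P[:,2]<.212)]
r=np.polyfit(lip[:,0],lip[:,1],1)
for _ in range(5):
    e=lip[:,1]-np.polyval(r,lip[:,0]); l=lip[np.abs(e)<.004]; r=np.polyfit(l[:,0],l[:,1],1)
print('lip line',r,np.degrees(np.arctan(r[0])),l.min(0),l.max(0),np.median(l[:,2]))
a=np.arctan(r[0]);d=np.array([np.cos(a),np.sin(a)]);n=np.array([-np.sin(a),np.cos(a)])
Q=P[R&(P[:,2]>.17)]
s=Q[:,:2]@d; t=Q[:,:2]@n
lt=l[:,:2]@n; print('lip t range',np.percentile(lt,[1,5,50,95,99]))
# cross-section profile
for t0 in np.arange(lt.mean()-.008,lt.mean()+.026,.002):
    m=(np.abs(t-t0)<.001); print(round(t0-lt.mean(),4),m.sum(),np.percentile(Q[m,2],[10,50,90]).round(4) if m.sum() else '')
# notch along s
m=(t-lt.mean()>.004)&(t-lt.mean()<.014)
for s0 in np.arange(.47,.70,.005):
    k=m&(np.abs(s-s0)<.0025)
    if k.sum(): print('s',round(s0,3),k.sum(),np.percentile(Q[k,2],[5,50]).round(4))
# hook
H=P[(np.abs(P[:,0]-.567)<.04)&(P[:,1]>.15)&(P[:,1]<.225)&(P[:,2]>.25)&(P[:,2]<.33)]
h=H[(H[:,2]>.295)&(H[:,2]<.32)&(H[:,1]>.178)]
print('hook',len(h),h.min(0),h.max(0),np.median(h,0), 's',(h[:,:2]@d).min(),(h[:,:2]@d).max(),'t',(h[:,:2]@n).max(),'lip t',lt.mean())
print('tongue px', pt(W,362*.64,345*.64))
```

```text
lip line [0.04979318 0.2268814 ] 2.8505845725424113 [0.46263407 0.24745553 0.20250485] [0.67123307 0.26409668 0.20839172] 0.20593207734859406
lip t range [0.22387721 0.22406195 0.22649479 0.22967261 0.23007   ]
-0.008 0 
-0.006 0 
-0.004 3 [0.1982 0.2024 0.2053]
-0.002 3050 [0.1748 0.1922 0.2057]
0.0 572 [0.2053 0.2061 0.207 ]
0.002 536 [0.2052 0.2061 0.207 ]
0.004 341 [0.1741 0.1895 0.2057]
0.006 103 [0.1896 0.1913 0.2056]
0.008 181 [0.1899 0.1907 0.2052]
0.01 539 [0.1893 0.1903 0.1932]
0.012 546 [0.1892 0.1902 0.1917]
0.014 601 [0.1886 0.1902 0.1922]
0.016 1466 [0.1892 0.1954 0.1994]
0.018 510 [0.1982 0.1992 0.2001]
0.02 518 [0.1983 0.1991 0.2   ]
0.022 86 [0.198  0.1986 0.1991]
0.024 0 
0.026 0 
s 0.475 30 [0.204 0.205]
s 0.48 103 [0.19   0.1997]
s 0.485 24 [0.1889 0.1898]
s 0.49 23 [0.1889 0.1898]
s 0.495 21 [0.1888 0.19  ]
s 0.5 28 [0.1893 0.1902]
s 0.505 23 [0.1893 0.1899]
s 0.51 26 [0.189 0.19 ]
s 0.515 27 [0.189  0.1901]
s 0.52 27 [0.1891 0.19  ]
s 0.525 27 [0.1889 0.1903]
s 0.53 29 [0.189  0.1901]
s 0.535 26 [0.1891 0.19  ]
s 0.54 28 [0.1892 0.19  ]
s 0.545 29 [0.1894 0.1902
[... 338 characters left out ...]
781]
s 0.615 8 [0.1775 0.1781]
s 0.62 9 [0.1775 0.1784]
s 0.625 26 [0.189  0.1902]
s 0.63 37 [0.1891 0.1901]
s 0.635 39 [0.1892 0.1904]
s 0.64 39 [0.1891 0.1905]
s 0.645 35 [0.1891 0.1901]
s 0.65 46 [0.1892 0.1902]
s 0.655 41 [0.189  0.1904]
s 0.66 46 [0.1894 0.1902]
s 0.665 42 [0.1892 0.1902]
s 0.67 46 [0.1891 0.1904]
s 0.675 53 [0.1896 0.1907]
s 0.68 96 [0.2039 0.2052]
s 0.685 69 [0.1858 0.1906]
s 0.69 97 [0.1804 0.1903]
s 0.695 98 [0.1828 0.1903]
hook 537 [0.5593823  0.17800642 0.29503747] [0.57363999 0.19458677 0.31204626] [0.5716217  0.18922682 0.30990966] s 0.5683306568890591 0.5819404715612732 t 0.16596349586528505 lip t 0.22660065861893042
tongue px [0.57224773 0.18983565 0.29255934]
```

>>> send_rows(targets=[[0.4,-1.5,0,0.8,0.008],[0.4,-3.5,0,1.6,0.008],[0.4,-5.5,0,2.4,0.008],[0.4,-6.8,0,3,0.008],[0.4,-7.3,0,3,0.008]])

```text
t: 25.72
ee_pos: [0.5623, 0.2459, 0.289]
tcp_rot: [[0.047, -0.999, -0.001], [-0.999, -0.047, -0.001], [0.001, 0.001, -1.0]]
wrist_force: [-0.3, -0.5, -1.6]
width: 0.009
```

>>> send_rows(targets=[[0.4,0,0,0,0],[0.4,0,0,0,0]])

```text
t: 25.98
ee_pos: [0.5631, 0.2435, 0.2903]
tcp_rot: [[0.044, -0.999, 0.001], [-0.999, -0.044, 0.0], [-0.0, -0.001, -1.0]]
wrist_force: [0.5, -0.4, -2.6]
width: 0.0094
```

```bash
cat > hk.py <<'E'
from h import *
import sys
f=sys.argv[1]
W=c=shot('wrist',f+'.png'); cv2.imwrite('pics/'+f+'b.png',cv2.resize(c['img'][:,:,::-1],(800,600),interpolation=cv2.INTER_CUBIC))
o=monitor.get_obs(); p=o['ee_pos']; print(o['t'],p.round(4),np.round(o['wrist_force'],1),o['width'].round(4))
P,I=cloud(W); a=np.radians(2.85);d=np.array([np.cos(a),np.sin(a)]);n=np.array([-np.sin(a),np.cos(a)])
s=P[:,:2]@d;t=P[:,:2]@n; sp=p[:2]@d; tp=p[:2]@n; print('tcp s,t',sp,tp)
L=(P[:,2]>.2035)&(P[:,2]<.209)&(t>.215)&(t<.240)&(s>.48)&(s<.68)
print('lip t',np.percentile(t[L],[2,50,98]).round(4),L.sum())
zt=p[2]-.010
H=(np.abs(P[:,2]-zt)<.006)&(t>tp+.010)&(t<tp+.03)&(np.abs(s-sp)<.012)
print('arm top',H.sum(),'t',np.percentile(t[H],[1,99]).round(4),'s',np.percentile(s[H],[1,99]).round(4),'z',np.median(P[H,2]).round(4))
H=(P[:,2]>zt-.045)&(P[:,2]<zt-.006)&(t>tp+.010)&(t<tp+.03)&(np.abs(s-sp)<.015)
print('tongue',H.sum(),'t',np.percentile(t[H],[2,50,98]).round(4),'z',np.percentile(P[H,2],[1,99]).round(4),'s',np.percentile(s[H],[1,99]).round(4))
E
python3 hk.py w22
```

```text
Traceback (most recent call last):
  File "hk.py", line 5, in <module>
    o=monitor.get_obs(); p=o['ee_pos']; print(o['t'],p.round(4),np.round(o['wrist_force'],1),o['width'].round(4))
                                                                                             ^^^^^^^^^^^^^^^^
AttributeError: 'float' object has no attribute 'round'
```

View pics/w22b.png

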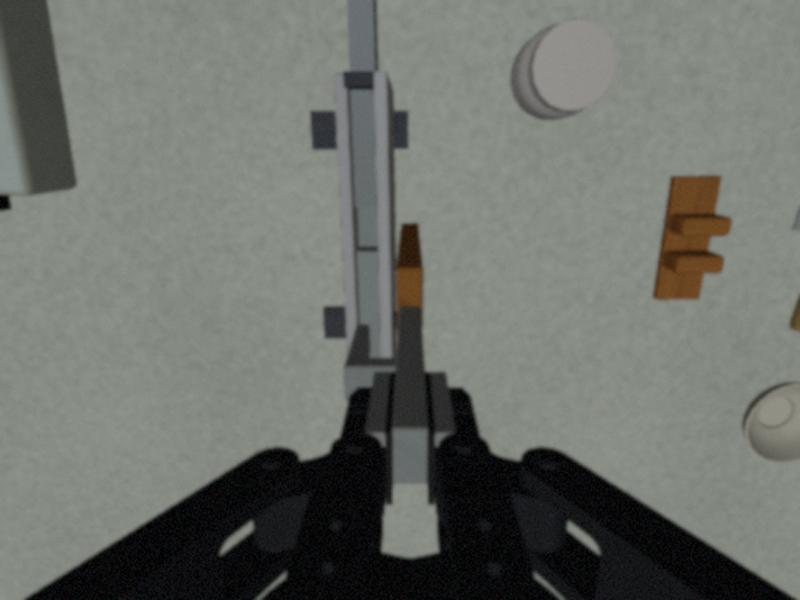

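```bash
sed -i "s/o\['width'\].round(4)/round(float(o['width']),4)/" hk.py; python3 hk.py w22
```

```text
26.075 [0.5631 0.2436 0.2903] [ 1.3 -0.7 -1.5] 0.0095
tcp s,t 0.5744820006483402 0.2153215530916114
lip t [0.2242 0.2272 0.2351] 1567
arm top 408 t [0.2257 0.2381] s [0.5693 0.582 ] z 0.2805
tongue 257 t [0.2321 0.2343 0.2377] z [0.2406 0.274 ] s [0.5702 0.582 ]
```

>>> send_rows(targets=[[0.4,-0.1,0,0.5,0],[0.4,-0.1,0,1.7,0],[0.4,-0.1,0,2.9,0],[0.4,-0.1,0,3.9,0],[0.4,-0.1,0,4.4,0]])

```text
t: 26.7
ee_pos: [0.5625, 0.2454, 0.2449]
tcp_rot: [[0.046, -0.999, -0.001], [-0.999, -0.046, -0.0], [0.0, 0.001, -1.0]]
wrist_force: [-0.3, 0.2, -2.4]
width: 0.0094
```

>>> send_rows(targets=[[0.4,0,0,0,0],[0.4,0,0,0.2,0],[0.4,0,0,0.3,0],[0.4,0,0,0.3,0]])

```text
t: 27.2
ee_pos: [0.5628, 0.2455, 0.2429]
tcp_rot: [[0.046, -0.999, 0.0], [-0.999, -0.046, 0.0], [-0.0, -0.0, -1.0]]
wrist_force: [-0.1, -0.3, -2.5]
width: 0.0098
```

```bash
python3 hk.py w23
```

```text
27.25 [0.5628 0.2455 0.243 ] [ 0.2  0.6 -1.4] 0.0093
tcp s,t 0.5743290198610311 0.21716340814857044
lip t [0.2242 0.2272 0.2374] 2394
arm top 410 t [0.2276 0.24  ] s [0.5688 0.5818] z 0.2332
tongue 1023 t [0.2278 0.2372 0.2468] z [0.1888 0.2252] s [0.5619 0.5891]
```

View pics/w23b.png

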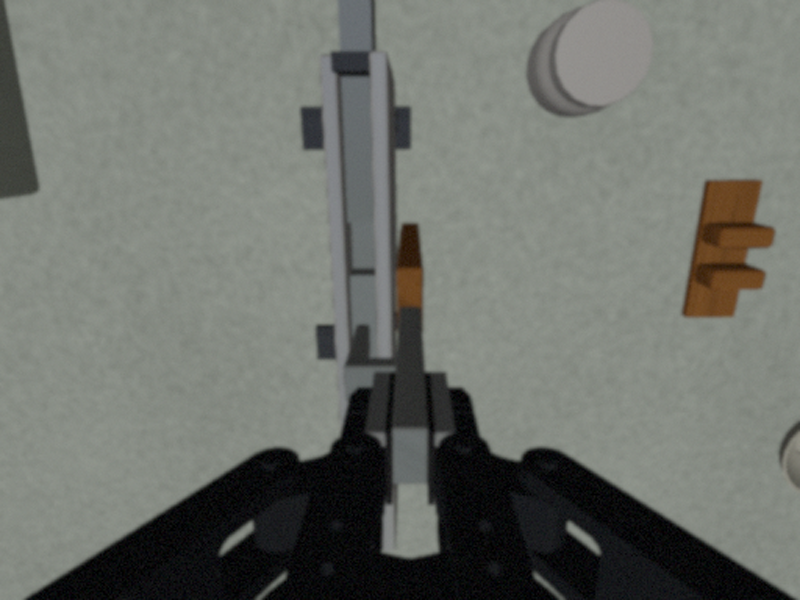

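>>> send_rows(targets=[[0.4,0.05,0,0.15,0],[0.4,0.05,0,0.25,0],[0.4,0.05,0,0.25,0]])

```text
t: 27.62
ee_pos: [0.5631, 0.2448, 0.2414]
tcp_rot: [[0.046, -0.999, 0.001], [-0.999, -0.046, 0.001], [-0.001, -0.001, -1.0]]
wrist_force: [-3.0, 0.1, 6.9]
width: 0.0094
```

>>> send_rows(targets=[[0.4,0,-0.5,0,0],[0.4,0,-1.0,0,0],[0.4,0,-1.5,0,0],[0.4,0,-2,0,0],[0.4,0,-2,0,0]])

```text
t: 28.25
ee_pos: [0.5829, 0.2457, 0.2412]
tcp_rot: [[0.046, -0.999, -0.0], [-0.999, -0.046, 0.001], [-0.001, 0.0, -1.0]]
wrist_force: [-3.3, -0.4, 6.2]
width: 0.0096
```

```bash
python3 hk.py w24
```

```text
28.3 [0.5829 0.2457 0.2412] [-2.5 -0.8  6.8] 0.0091
tcp s,t 0.5943567741897345 0.21646475153004358
lip t [0.2242 0.2272 0.2369] 1955
arm top 331 t [0.2268 0.2393] s [0.5871 0.5996] z 0.2315
tongue 973 t [0.2267 0.2371 0.2462] z [0.187  0.2242] s [0.5819 0.6088]
```

>>> send_rows(targets=[[0.4,0,-0.5,0,0],[0.4,0,-1.0,0,0],[0.4,0,-1.5,0,0],[0.4,0,-1.8,0,0],[0.4,0,-1.8,0,0]])

```text
t: 28.92
ee_pos: [0.6011, 0.2465, 0.24]
tcp_rot: [[0.045, -0.999, 0.0], [-0.999, -0.045, -0.001], [0.001, -0.0, -1.0]]
wrist_force: [0.2, 1.5, -1.0]
width: 0.0094
```

>>> send_rows(targets=[[0.4,0,0,0.15,0],[0.4,0,0,0.3,0],[0.4,0,0,0.3,0]])

```text
t: 29.3
ee_pos: [0.6009, 0.2467, 0.2372]
tcp_rot: [[0.046, -0.999, 0.0], [-0.999, -0.046, -0.0], [0.0, -0.0, -1.0]]
wrist_force: [2.0, 0.8, -3.2]
width: 0.0091
```

```bash
python3 hk.py w25
```

```text
29.35 [0.6008 0.2467 0.2372] [ 2.1 -0.7 -3.5] 0.0095
tcp s,t 0.6123700968951761 0.2165340926325601
lip t [0.2242 0.2272 0.2377] 1580
arm top 334 t [0.227  0.2393] s [0.6053 0.6179] z 0.2273
tongue 867 t [0.227  0.2382 0.2463] z [0.184  0.2206] s [0.5986 0.6271]
```

View pics/w25b.png

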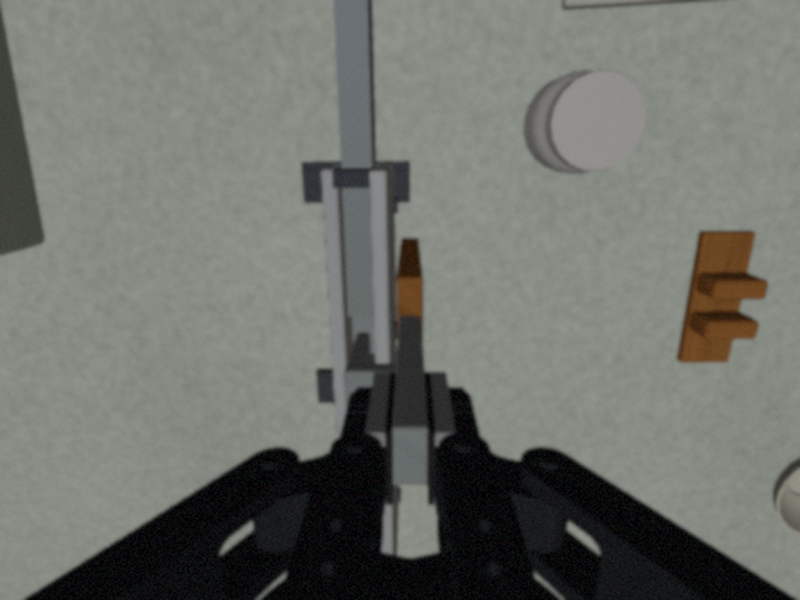

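>>> send_rows(targets=[[0.4,0,0,0.3,0],[0.4,0,0,0.6,0],[0.4,0,0,0.75,0],[0.4,0,0,0.85,0],[0.4,0,0,0.85,0]])

```text
t: 29.98
ee_pos: [0.601, 0.2466, 0.2293]
tcp_rot: [[0.046, -0.999, 0.001], [-0.999, -0.046, 0.0], [-0.0, -0.001, -1.0]]
wrist_force: [1.5, -0.0, 2.9]
width: 0.0095
```

```bash
python3 hk.py w26
python3 - <<'E'
from h import *
c=shot('scene','s26.png'); cv2.imwrite('pics/s26b.png',cv2.resize(c['img'][60:240,230:430,::-1],(660,594),interpolation=cv2.INTER_CUBIC))
E
```

```text
30.025 [0.601  0.2466 0.2293] [ 1.5 -0.5  3. ] 0.0093
tcp s,t 0.6125406217353677 0.21644681703347765
lip t [0.2206 0.2271 0.2378] 1656
arm top 340 t [0.2269 0.2392] s [0.6057 0.6181] z 0.2196
tongue 1053 t [0.227  0.239  0.2462] z [0.1772 0.2119] s [0.5989 0.6273]
```

View pics/s26b.png

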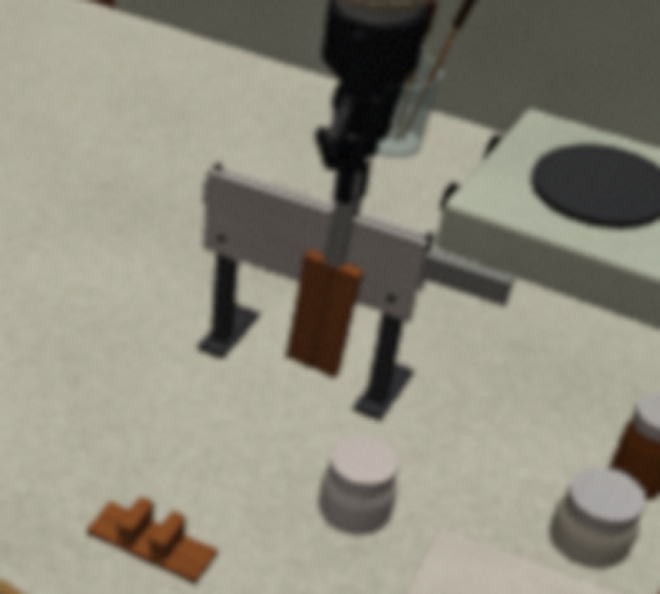

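>>> send_rows(targets=[[1.3,0,0,0,0],[2,0,0,0,0],[3,0,0,0,0],[3.5,0,0,0,0],[3.5,0,0,0,0]])

```text
t: 30.7
ee_pos: [0.6007, 0.2467, 0.2288]
tcp_rot: [[0.046, -0.999, -0.0], [-0.999, -0.046, -0.0], [-0.0, 0.0, -1.0]]
wrist_force: [0.5, -0.2, 0.5]
width: 0.0349
```

```bash
python3 hk.py w27
```

```text
30.75 [0.6007 0.2467 0.2289] [-0.2 -0.4  0.9] 0.0352
tcp s,t 0.6122548823950495 0.21652020378344622
lip t [0.2242 0.2272 0.2367] 2361
arm top 475 t [0.2266 0.2381] s [0.6035 0.6171] z 0.2197
tongue 982 t [0.2271 0.2381 0.2461] z [0.1771 0.2113] s [0.6041 0.627 ]
```

View pics/w27b.png

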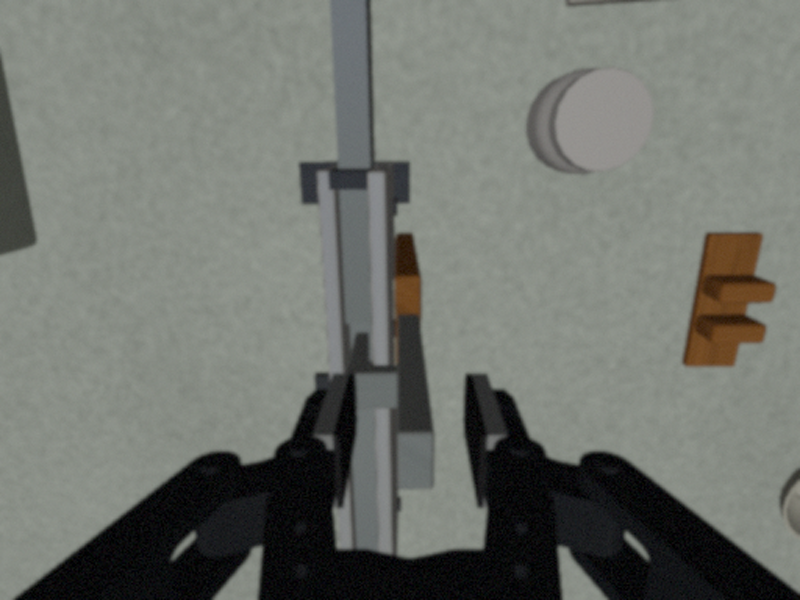

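Hanging freely, leaning slightly against the rail as expected, with both fingers clear. I'll retreat upwards.

>>> send_rows(targets=[[3.5,0,0,-2,0],[3.5,0,0,-5,0],[3.5,0,0,-9,0],[3.5,2,0,-11,0],[3.5,4,0,-11,0]])

```text
t: 31.38
ee_pos: [0.6033, 0.2044, 0.3407]
tcp_rot: [[0.045, -0.999, 0.003], [-0.999, -0.045, 0.001], [-0.0, -0.003, -1.0]]
wrist_force: [0.9, -0.3, -0.6]
width: 0.0351
```

>>> send_rows(targets=[[3.5,4,0,-1,0],[3.5,8,0,-1,0],[3.5,10,0,-1,0],[3.5,10,0,-1,0],[3.5,10,0,-1,0]])

```text
t: 32.0
ee_pos: [0.6071, 0.1087, 0.3482]
tcp_rot: [[0.048, -0.999, -0.001], [-0.999, -0.048, 0.001], [-0.001, 0.001, -1.0]]
wrist_force: [1.0, 0.9, 0.7]
width: 0.0348
```

Run:
```python
from h import *
c=shot('scene','s28.png'); cv2.imwrite('pics/s28b.png',cv2.resize(c['img'][:,:,::-1],(800,600),interpolation=cv2.INTER_CUBIC))
W=c=shot('wrist','w28.png'); cv2.imwrite('pics/w28b.png',cv2.resize(c['img'][:,:,::-1],(800,600),interpolation=cv2.INTER_CUBIC))
T=shot('top','t28.png')
P,I=cloud(W); a=np.radians(2.85);d=np.array([np.cos(a),np.sin(a)]);n=np.array([-np.sin(a),np.cos(a)])
s=P[:,:2]@d;t=P[:,:2]@n
k=(P[:,2]>.214)&(P[:,2]<.3)&(t>.19)&(t<.25)&(s>.57)&(s<.65); print(k.sum(),'s',np.percentile(s[k],[1,99]),'t',np.percentile(t[k],[1,99]),'z',np.percentile(P[k,2],[1,50,99]))
k=(P[:,2]>.05)&(P[:,2]<.17)&(t>.17)&(t<.25)&(s>.57)&(s<.65)
for z in np.arange(.05,.17,.02):
    m=k&(np.abs(P[:,2]-z-.01)<.01)
    if m.sum(): print(z,m.sum(),t[m].min(),s[m].min(),s[m].max())
print(monitor.get_obs()['t'])
```

```text
1049 s [0.60236735 0.62014791] t [0.20957893 0.23721117] z [0.21442416 0.24572438 0.26169985]
0.05 171 0.21287666900382488 0.5812270130249415 0.633798904922939
0.07 196 0.21258873646618803 0.5805852906593564 0.6344555297327412
0.09000000000000001 221 0.21184847132381354 0.5814601591647497 0.6347885446664304
0.11000000000000001 303 0.21144875395238763 0.5703430420494193 0.6499783389240884
0.13 437 0.2109746488068961 0.5700078915159457 0.6499176924157449
0.15000000000000002 905 0.21083211587753045 0.5700443529837402 0.6498761419243813
32.15
```

View pics/s28b.png

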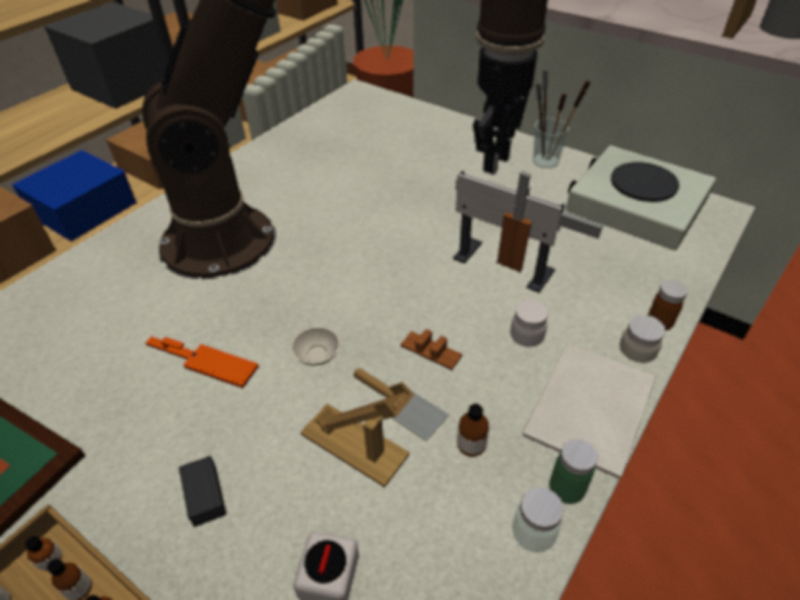

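View pics/w28b.png

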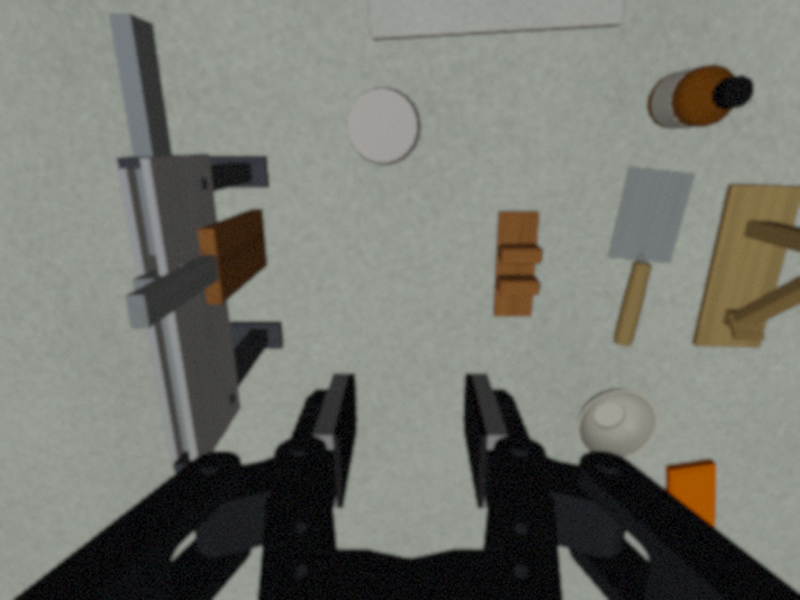

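>>> send_rows(targets=[[3.5,0,0,0,0],[3.5,0,0,0,0],[3.5,0,0,0,0]])

```text
t: 32.52
ee_pos: [0.6071, 0.1069, 0.3489]
tcp_rot: [[0.046, -0.999, -0.0], [-0.999, -0.046, 0.0], [-0.0, 0.0, -1.0]]
wrist_force: [0.1, 0.0, -0.3]
width: 0.0353
```

Run:
```python
from h import *
old=dict(np.load('/tmp/top.npz'));T=eyes.camera('top'); S0=cv2.imread('pics/scene0.png')[:,:,::-1].astype(int)
W=eyes.camera('wrist')
P,I=cloud(W); a=np.radians(2.85);d=np.array([np.cos(a),np.sin(a)]);n=np.array([-np.sin(a),np.cos(a)])
s=P[:,:2]@d;t=P[:,:2]@n
k=(P[:,2]>.214)&(P[:,2]<.3)&(t>.19)&(t<.25)&(s>.57)&(s<.65); print('s',np.percentile(s[k],[1,99]),'t',np.percentile(t[k],[1,99]),'z',np.percentile(P[k,2],[1,50,99]))
S=eyes.camera('scene')['img'].astype(int)
D=(np.abs(S-S0).max(2)>45).astype(np.uint8); nn,l,st,c=cv2.connectedComponentsWithStats(D)
print([st[i].tolist() for i in range(1,nn) if st[i][4]>12])
print(ticket.close_job())
```

```text
s [0.60243928 0.62011254] t [0.2095484  0.23722939] z [0.21453269 0.24608848 0.26182166]
[[119, 0, 8, 12, 53], [144, 0, 31, 74, 656], [266, 0, 36, 41, 802], [306, 0, 44, 29, 1115], [105, 8, 10, 21, 134], [302, 31, 41, 81, 1919], [85, 62, 8, 9, 48], [86, 77, 10, 25, 105], [145, 79, 9, 36, 156], [331, 111, 8, 16, 109], [318, 139, 21, 35, 542], [215, 248, 31, 15, 239], [251, 249, 6, 5, 21], [205, 262, 16, 8, 54], [201, 272, 5, 4, 15]]
the job is handed in; nothing more can be done
None
```

The panel now hangs at rest on the drying rail, with its hook in the notch and the gripper well clear. I handed the job in at about 32.7 s of the 72 s allowed.

**Steps**
1. I took the hanger from the rack by the bare stem between the panel and the cheeks.
2. I tipped it upright in the grip by drawing its lower edge against the stand's outer wall.
3. I set it in the slot and let go completely. It stood upright on its own.
4. I took it again by the top of the stem, turned it a quarter turn and lifted the hook over the lip.
5. I lowered the hook behind the lip and slid it lightly along the bed. It dropped into the notch about 34 mm from the rail's middle, and I released it there.

**Last checks**
- **Seated in the notch:** the stem top measured 0.262 m high, against 0.261 m expected with the hook on the notch floor.
- **At rest:** two measurements about 0.4 s apart agreed to within 0.1 mm.
- **Slight lean:** the panel leans a little towards the rail at the bottom, as a hook loaded on one side would.
- **Other things on the table:** comparing the scene camera's first and last pictures showed changes only at the arm, the rail, and where the panel had leaned in the rack. The other things are where they were.

**What went wrong on the way**
- My first grip closed on the rack's spine instead of the stem. I opened, went about 16 mm higher and gripped again.
- Pressing the panel down to the slot floor briefly reached 33 N at the wrist, the highest force I read.

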